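# Pack the second circuit board over a separator sheet

## Task

Open the lid of the black case until it rests on its stop and leave it open. Then lay the plain white separator sheet flat on the circuit board that is already in the case, and lay the circuit board from the sloping stand flat on that sheet, component side up, both within the pink corner blocks and with their long sides along the case's. Set sheet and board down gently, without dropping them, and leave the other things on the bench where they are.

Things in the scene. Friction and masses are not known exactly. Their poses are not given: they have to be found in the camera images.
- case: black packing case, fixed: 160 mm (x) by 182 mm (y), walls 5 mm, open top at 70 mm. Origin: centre of its underside; z up; hinge on its +x side. Inside, four pink corner blocks up to 50 mm high leave a pocket 78 (x) by 172 mm (y) and, in the middle of each long side, a finger bay 56 mm wide (y) reaching out to 75 mm from the centre.
- pocket (a point): centre of the pocket's floor, 5 mm above the case's underside; the first board lies here, so the sheet's underside comes to 18 mm above this point and the second board's underside to 23 mm
- lid (a joint): opening angle of the lid (7 mm thick, a clear pane in a black frame) in rad: 0 shut, 1.9 on its stop (leaning back beyond upright). The hinge is stiff: the lid stays where it is left.
- lid_grip (a point): centre of the lid's grip: a bright steel cross-bar (18 mm diameter, 26 mm long, parallel to the hinge) on a stem near the lid edge away from the hinge, 28 mm above the lid's top; shut, it is 105 mm above the bench. It can be pinched over its two flat ends (26 mm apart) and turns between the pads. Axes: the lid's, y along the bar.
- lid_hinge (a point): middle of the lid's hinge line (along its y), 70 mm above the bench on the case's +x rim. The grip's centre lies 138 mm from it across the lid and 35 mm above it when shut.
- board_in_case: the first circuit board, lying in the pocket of the case: 62 mm (x) by 150 mm (y): a green 4 mm plate with a steel shield can in the middle of its upper side (36 mm along x, 44 mm along y, from 4 to 18 mm above the underside) and a connector bar across each end (50 x 14 mm, also up to 18 mm). Origin: centre of its underside; z out of the component side.
- stand: the sloping stand, fixed: a grey plate 170 mm wide (y) on aluminium legs, sloping down away from the robot (along its +x) at 30 degrees; its middle is 75 mm above the bench. Origin: on the bench under that middle. Two low stops at the bottom end of the plate keep the board.
- board_on_stand: second circuit board, on the sloping stand, long side level: 62 mm (x) by 150 mm (y): a green 4 mm plate with a steel shield can in the middle of its upper side (36 mm along x, 44 mm along y, from 4 to 18 mm above the underside) and a connector bar across each end (50 x 14 mm, also up to 18 mm). Origin: centre of its underside; z out of the component side. 0.16 kg.
- block: the aluminium block that carries the sheet, fixed: 34 mm (x) by 130 mm (y), 22 mm high. Origin: centre of its underside.
- sheet: the separator: a stiff plain white plate 66 mm (x) by 160 mm (y), 5 mm thick, lying on the block and overhanging it all round. Origin: centre of its underside. About 60 g.
- tape: bystander: a roll of pale tape lying flat, 54 mm across, 18 mm high. Origin on its underside or axis.
- flux_jar: bystander: a small white jar, 36 mm across, 45 mm high. Origin on its underside or axis.
- small_board: bystander: a small green circuit board lying on the bench, 45 x 30 mm, 7 mm high. Origin on its underside or axis.
- spray_bottle: bystander: a white bottle, 52 mm across, 120 mm high. Origin on its underside or axis.
- screwdriver: bystander: a screwdriver with a black handle lying on the bench, 150 mm long. Origin on its underside or axis.
- brush: bystander: a small wooden brush lying on the bench, 130 mm long. Origin on its underside or axis.
Things that resemble listed ones, but are neither listed nor needed, are in the scene too. Leave any purple look-alike of the board_on_stand alone.

How it is judged:
On the way, in this order (a step that is already met when the one before it is completed fails the run):
1. the lid is open and rests on its stop (above 1.8 rad) (value of joint lid above 1.8 rad), for 0.2 s.
2. the sheet lies flat in the pocket on the first board, let go (x of sheet in the frame of case between -0.01 and 0.01 m and y of sheet in the frame of case between -0.012 and 0.012 m and z of sheet in the frame of case between 0.019 and 0.027 m and angle between sheet's own z axis and vertical below 0.07 rad and angle between the y axis of sheet and the y axis of case, either way round below 0.2 rad and linear speed of sheet below 0.02 m/s and contact force between the fingers and sheet below 0.1 N), for 0.2 s.
At the end, for the whole second after the job is handed in: Lid open on its stop (over 1.8 rad). In the case from below: first board, sheet, second board, each within 10 mm (x) and 12 mm (y) of the pocket's middle and 4 mm of its height in the stack, level to 0.07 rad, long sides along the case's to 0.2 rad, component side up, at rest (value of joint lid above 1.8 rad and x of board_in_case in the frame of case between -0.01 and 0.01 m and y of board_in_case in the frame of case between -0.012 and 0.012 m and z of board_in_case in the frame of case between 0.001 and 0.009 m and angle between each of board_in_case, sheet, board_on_stand's own z axis and vertical below 0.07 rad and angle between the y axis of each of board_in_case, sheet, board_on_stand and the y axis of case, either way round below 0.2 rad and x of sheet in the frame of case between -0.01 and 0.01 m and y of sheet in the frame of case between -0.012 and 0.012 m and z of sheet in the frame of case between 0.019 and 0.027 m and x of board_on_stand in the frame of case between -0.01 and 0.01 m and y of board_on_stand in the frame of case between -0.012 and 0.012 m and z of board_on_stand in the frame of case between 0.024 and 0.032 m and linear speed of each of board_in_case, sheet, board_on_stand below 0.02 m/s); the robot touches nothing.
It fails at once if the sheet is dropped (moves faster than 0.6 m/s out of the fingers) (contact force between the fingers and sheet below 0.1 N and linear speed of sheet above 0.6 m/s).
It fails at once if the second board is dropped (moves faster than 0.6 m/s out of the fingers) (contact force between the fingers and board_on_stand below 0.1 N and linear speed of board_on_stand above 0.6 m/s).
It fails at once if another thing on the bench is pushed more than 30 mm (distance of any of tape, flux_jar, small_board, spray_bottle, screwdriver, brush from where it was at the start of the episode above 0.03 m).
It also fails if it takes over 72 s, if anything falls off the work surface, if the arm or the gripper's body presses on something with over 40 N, if the wrist force passes 120 N, or if a joint passes its speed limit or range.

## Robot

A 6-joint arm with a two-finger parallel gripper is mounted at the origin on the work surface. World frame = base frame: x ahead of the robot, y to its left, z up, the work surface at z = 0. Lengths are in m, angles in rad, forces in N, time in s.
With the tool pointing down it reaches from about 0.375 to 0.975 m from the base axis. Payload 3.8 kg.
Tool frame: the origin (TCP) lies between the finger pads; the fingertips stand 22 mm ahead of it and the grasp point (between the pads) lies 3 mm ahead of it (bot.finger_overhang is the distance from the TCP to the fingertips, in m); x points along the fingers, y is the direction in which the jaws open and shut, and the axes are right-handed (so a half turn about x gives the same grasp; the last joint's range is limited). The gripper opens to 85 mm and grips with 20 to 120 N. Pads are 22 mm wide; open, the fingers measure 114 mm over their backs; the gripper's body (76 mm by 85 mm) begins 54 mm behind the grasp point. The pads swing forward as they close: fully open they stand 13 mm farther back than shut.
Start: joints at [-1.222, 0.264, 1.604, -0, 1.274, -0.037], TCP at [0.254, -0.625, 0.224] pointing down, gripper open.
Joint ranges: [-2.63, 2.63], [-0.94, 2.18], [0.31, 2.57], [-1.31, 4.45], [0, 2.66], [-2.55, 2.55]. Speed limits (rad/s): [2.57, 2.57, 3.14, 3.14, 3.14, 3.14].

## Interface

Orientations are given as a rotation vector (axis times angle).
In Python, from workcell import bot gives the robot as it stands. The module is installed in compiled form; this text tells all that it offers.
- The arm moves only by the tool arm_command, never from a script. Its argument "series" is a list that holds one entry, the list of rows, each a list of 7 numbers: the turn, a rotation vector about the tool's x, y, z in rad, then the shift along the tool's x, y, z in cm, then the opening, from 0 (shut) to 1 (fully open). In form: [[[rx, ry, rz, x, y, z, grip], ...]]. A call has 1 to 10 rows; each row shifts and turns the pose as measured when the row begins, along the tool's axes as they then stand; what a row does not reach is not made up. A row lasts 1/10 s, in which the tool goes at most 50 mm and 8.59 degrees, less where a joint would pass 70% of its speed; a pose out of reach is approached as far as the arm can. A call is refused whole if a number of a shift passes 5 or a number of a turn 0.15, either way. A call with a gripper value outside its range is refused whole. The fingers move at their own pace and stop on an object; "newtons" is the grip in N (left out, the last holds). Time passes only in rows, so rows that do not move let the fingers close. It gives the time, the measured TCP pose, the force and the opening at its end, in the units of the state.
- bot.read_state(): the state, without advancing time (a new reading comes with each control period).
- bot.read_camera(name): name is "side" or "top" or "wrist"; returns (picture, depth): 384x512x3 uint8, blue, green, red; 384x512 float32, m along the optical axis (not along the pixel's ray), 0 where there is no reading.
- bot.camera_info(name): a dict with "K" (3x3 intrinsics, pixels), "extrinsics" (4x4, takes a point from camera to world coordinates). Camera axes: x right, y down, z forward; pixel columns grow to the right and rows downward; lengths in m; the calibration is good to about 2 mm. A picture is of the moment at which its call begins: read the wrist's pose just before it. camera_info takes no time and is no camera call; for the wrist camera it gives the pose at the moment of the call.
- bot.finish_job(): hands the job in, once; it reports no verdict.
The state is a dict: "time": time; "q": joint angles; "joint_vel": joint speeds; "joint_torque": joint torques, N m; "tool_pos": TCP position; "tcp_rot": TCP orientation; "wrist_force": force on the tool from outside, world axes, zero at the start; "torque": the same for the moment, N m; "width": opening from 0.0 (shut) to 1.0 (fully open).
Only numpy, scipy, OpenCV 4.12 (cv2) and the standard library are available. Lean on these libraries where they do the work, as an engineer would, in place of code of your own. Each camera call takes 0.05 s, during which the arm holds its last target.

## Working session

There is one attempt and no reset: what is moved stays moved. The work goes in short steps, Python scripts to look and compute and a tool call to move; the robot and the scene stay as the last step left them, time stands still between calls to the robot, and variables do not carry over. Pictures are saved under pics/ and viewed, and the job is handed in when it is done.

Besides the shell and the picture viewer there is one more tool, called after "Request:" as name(argument=value, ...), one argument or row to a line, values as JSON. arm_command: Moves the arm, as the interface text tells. Its arguments: {"type":"object","properties":{"series":{"type":"array"},"newtons":{"type":"number"}},"required":["series"]}

```bash
mkdir -p pics
cat > h.py <<'E'
import numpy as np, cv2
from scipy.spatial.transform import Rotation as R
from workcell import bot
def snap(n,f):
    info=bot.camera_info(n); im,d=bot.read_camera(n); cv2.imwrite('pics/'+f+'.png',im); np.savez('pics/'+f+'.npz',im=im,d=d,K=info['K'],E=info['extrinsics']); return im,d,info
def load(f):
    z=np.load('pics/'+f+'.npz'); return z['im'],z['d'],z['K'],z['E']
def cloud(f):
    im,d,K,E=load(f); v,u=np.mgrid[0:d.shape[0],0:d.shape[1]]
    P=np.stack([(u-K[0,2])/K[0,0]*d,(v-K[1,2])/K[1,1]*d,d],-1)
    W=P@E[:3,:3].T+E[:3,3]; W[d==0]=np.nan
    return im,W
def st():
    s=bot.read_state(); r=R.from_rotvec(s['tcp_rot']).as_matrix()
    print('t',round(s['time'],2),'p',np.round(s['tool_pos'],4),'w',round(s['width'],3),'F',np.round(s['wrist_force'],1),'q',np.round(s['q'],2)); print(np.round(r,3)); return s,r
E
python3 - <<'E'
from h import *
st()
for n in('top','side','wrist'):
    im,d,i=snap(n,n+'0'); print(n,np.round(i['K'],1).tolist(),np.round(i['extrinsics'],3).tolist())
E
```

```text
t 0.0 p [ 0.2537 -0.6247  0.2231] w 0.999 F [ 0.  -0.1 -0.1] q [-1.22  0.26  1.61  0.    1.27 -0.04]
[[-0.001  0.376 -0.926]
 [ 0.002 -0.926 -0.376]
 [-1.    -0.002 -0.   ]]
top [[399.1, 0.0, 260.0], [0.0, 399.1, 189.1], [0.0, 0.0, 1.0]] [[0.001, -0.991, 0.131, 0.403], [-1.0, 0.0, 0.012, -0.07], [-0.012, -0.131, -0.991, 1.321], [0.0, 0.0, 0.0, 1.0]]
side [[368.6, 0.0, 260.9], [0.0, 368.6, 186.7], [0.0, 0.0, 1.0]] [[-0.941, -0.213, 0.263, 0.261], [-0.339, 0.59, -0.733, 0.719], [0.001, -0.779, -0.627, 0.773], [0.0, 0.0, 0.0, 1.0]]
wrist [[305.9, 0.0, 255.0], [0.0, 305.9, 192.6], [0.0, 0.0, 1.0]] [[0.376, -0.875, -0.305, 0.331], [-0.926, -0.357, -0.121, -0.592], [-0.003, 0.328, -0.945, 0.372], [0.0, 0.0, 0.0, 1.0]]
```

View pics/top0.png

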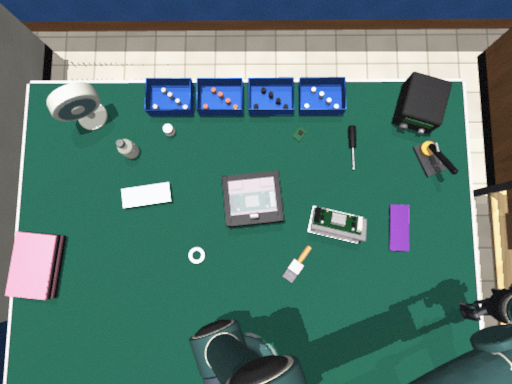

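View pics/side0.png

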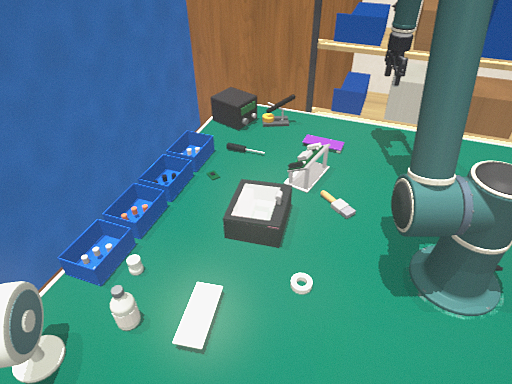

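The top view shows the case at (252,198) with its grip at (254,215), the sheet at (146,195), the stand with the board at (338,224), and a purple look-alike at (400,228). Next I measure the poses.

```bash
cat > m.py <<'E'
from h import *
def rect(P):
    r=cv2.minAreaRect((P[:,:2]*1000).astype(np.float32)); return np.round(r[0],1),np.round(r[1],1),round(r[2],2)
for f in('top0','side0'):
    im,W=cloud(f); 
    v,u=np.mgrid[0:384,0:512]
    Z=W[...,2]
    print(f)
    for (n,x0,x1,y0,y1,z0,z1) in [('case',.3,.62,-.2,.1,.06,.085),('grip',.3,.62,-.2,.1,.092,.13),('sheet',.3,.6,.13,.4,.018,.04),('stand',.25,.5,-.42,-.17,.02,.13)]:
        m=(W[...,0]>x0)&(W[...,0]<x1)&(W[...,1]>y0)&(W[...,1]<y1)&(Z>z0)&(Z<z1)
        P=W[m]; 
        if len(P)>5: print(n,len(P),'med',np.round(np.median(P,0),4),'rect',*rect(P),'zr',np.round(np.percentile(P[:,2],[2,50,98]),4),'u',u[m].min(),u[m].max(),'v',v[m].min(),v[m].max())
    im3=cv2.resize(im[150:270,100:390] if f=='top0' else im[130:270,180:350],None,fx=2.7 if f=='top0' else 4,fy=2.7 if f=='top0' else 4,interpolation=cv2.INTER_CUBIC); cv2.imwrite('pics/z_'+f+'.png',im3)
E
python3 m.py
```

```text
top0
case 2760 med [ 0.5406 -0.0271  0.0787] rect [537.6 -28.9] [160.5 182.3] 5.94 zr [0.0723 0.0787 0.0844] u 221 283 v 172 226
grip 52 med [ 0.4806 -0.0347  0.1174] rect [481.  -34.7] [24.2 15.3] 89.95 zr [0.112  0.1174 0.1217] u 249 257 v 213 218
sheet 1025 med [0.5504 0.3163 0.0263] rect [490.8 239. ] [349.4 157.9] 52.77 zr [0.0189 0.0263 0.0318] u 121 202 v 182 263
stand 1263 med [ 0.4538 -0.2959  0.0876] rect [ 388.6 -276.6] [173.  232.1] 71.89 zr [0.0216 0.0876 0.0993] u 296 365 v 210 274
side0
case 2436 med [ 0.5392 -0.0073  0.0797] rect [538.4 -28.9] [161. 188.] 5.95 zr [0.0632 0.0797 0.0846] u 222 291 v 179 232
grip 66 med [ 0.4806 -0.0279  0.1172] rect [481.2 -34.7] [15.4 26.6] 6.66 zr [0.0933 0.1172 0.1227] u 275 281 v 190 202
sheet 2001 med [0.55   0.324  0.0275] rect [492.  240.9] [351.7 156.3] 52.58 zr [0.0187 0.0275 0.0303] u 173 311 v 273 348
stand 736 med [ 0.4483 -0.2743  0.0879] rect [ 386.4 -276.2] [172.5 227.4] 73.1 zr [0.0205 0.0879 0.0996] u 290 347 v 143 204
```

```bash
cat > m2.py <<'E'
from h import *
from m import rect
print('-----')
for f in('top0','side0'):
    im,W=cloud(f);Z=W[...,2]
    def box(x0,x1,y0,y1,z0,z1): return (W[...,0]>x0)&(W[...,0]<x1)&(W[...,1]>y0)&(W[...,1]<y1)&(Z>z0)&(Z<z1)
    P=W[box(.48,.62,.2,.42,.02,.04)]; print(f,'sheet',rect(P),np.median(P[:,2]))
    m=box(.37,.53,-.42,-.16,.03,.13)
    P=W[m]; print('stand',rect(P))
    b=im.astype(int); g=m&(b[...,1]>b[...,2]+15)&(b[...,1]>b[...,0]+5)
    P=W[g]; print('green',len(P),rect(P),np.median(P,0))
    # plane fit
    A=np.c_[P[:,:2],np.ones(len(P))]; c,*_=np.linalg.lstsq(A,P[:,2],rcond=None); res=P[:,2]-A@c
    k=abs(res)<.004; c,*_=np.linalg.lstsq(A[k],P[k,2],rcond=None); print('plane',c,np.degrees(np.arctan(np.hypot(*c[:2]))),np.degrees(np.arctan2(-c[1],-c[0])))
    dist=lambda Q:Q[:,2]-np.c_[Q[:,:2],np.ones(len(Q))]@c
    Q=W[m];
    dd=dist(Q)*np.cos(np.radians(30)); print(np.histogram(dd,bins=np.arange(-.06,.03,.004)))
    # bystanders
    for n,z0,z1 in []: pass
E
python3 m2.py
```

```text
top0
case 2760 med [ 0.5406 -0.0271  0.0787] rect [537.6 -28.9] [160.5 182.3] 5.94 zr [0.0723 0.0787 0.0844] u 221 283 v 172 226
grip 52 med [ 0.4806 -0.0347  0.1174] rect [481.  -34.7] [24.2 15.3] 89.95 zr [0.112  0.1174 0.1217] u 249 257 v 213 218
sheet 1025 med [0.5504 0.3163 0.0263] rect [490.8 239. ] [349.4 157.9] 52.77 zr [0.0189 0.0263 0.0318] u 121 202 v 182 263
stand 1263 med [ 0.4538 -0.2959  0.0876] rect [ 388.6 -276.6] [173.  232.1] 71.89 zr [0.0216 0.0876 0.0993] u 296 365 v 210 274
side0
case 2436 med [ 0.5392 -0.0073  0.0797] rect [538.4 -28.9] [161. 188.] 5.95 zr [0.0632 0.0797 0.0846] u 222 291 v 179 232
grip 66 med [ 0.4806 -0.0279  0.1172] rect [481.2 -34.7] [15.4 26.6] 6.66 zr [0.0933 0.1172 0.1227] u 275 281 v 190 202
sheet 2001 med [0.55   0.324  0.0275] rect [492.  240.9] [351.7 156.3] 52.58 zr [0.0187 0.0275 0.0303] u 173 311 v 273 348
stand 736 med [ 0.4483 -0.2743  0.0879] rect [ 386.4 -276.2] [172.5 227.4] 73.1 zr [0.0205 0.0879 0.0996] u 290 347 v 143 204
-----
top0 sheet (array([553.8, 321.9]), array([ 66.7, 160.4]), 8.11) 0.026584152613329692
stand (arra
[... 994 characters left out ...]
7,  73.8]), 73.61) [ 0.45420479 -0.2664735   0.08831286]
plane [-0.51287828  0.14577576  0.36007609] 28.06622347511658 -15.866778451930857
(array([  6,   8,   9,   8,  10,   8,  15,  15,  15,  13,  15,   7,  15,
        56, 134, 141,  66,  49,  94,  20,   0,   0]), array([-6.00000000e-02, -5.60000000e-02, -5.20000000e-02, -4.80000000e-02,
       -4.40000000e-02, -4.00000000e-02, -3.60000000e-02, -3.20000000e-02,
       -2.80000000e-02, -2.40000000e-02, -2.00000000e-02, -1.60000000e-02,
       -1.20000000e-02, -8.00000000e-03, -4.00000000e-03,  5.55111512e-17,
        4.00000000e-03,  8.00000000e-03,  1.20000000e-02,  1.60000000e-02,
        2.00000000e-02,  2.40000000e-02,  2.80000000e-02]))
```

View pics/z_top0.png

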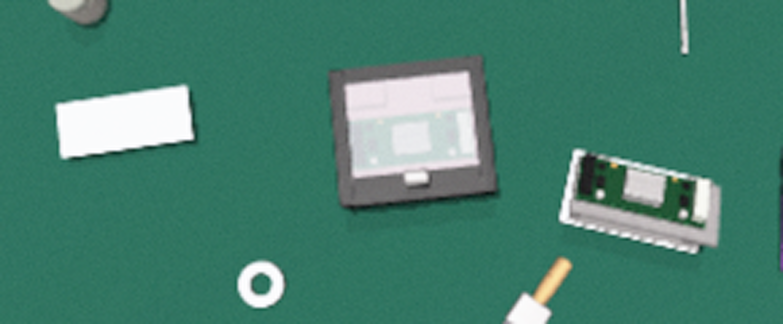

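View pics/z_side0.png

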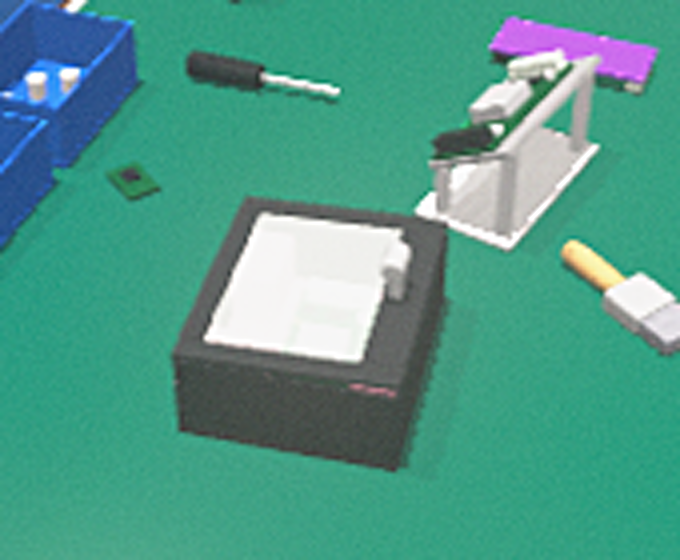

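```bash
cat > plan.py <<'E'
from h import *
def Rt(xdir,ydir):
    x=np.array(xdir,float);x/=np.linalg.norm(x);y=np.array(ydir,float);y-=x*(x@y);y/=np.linalg.norm(y)
    return np.stack([x,y,np.cross(x,y)],1)
def plan(goals,grip,start=None,maxs=4.5,maxr=.14):
    """goals: list of (pos,Rot); straight interpolation"""
    s=bot.read_state(); p=np.array(s['tool_pos']);r=R.from_rotvec(s['tcp_rot'])
    rows=[]
    for gp,gR in goals:
        gp=np.array(gp);g=R.from_matrix(gR); rv=(r.inv()*g).as_rotvec(); L=gp-p
        n=max(1,int(np.ceil(max(np.linalg.norm(L)*100/maxs,np.abs(rv).max()/maxr))))
        for i in range(n):
            sh=r.inv().apply(L/n)*100
            rows.append([round(float(v),3) for v in rv/n]+[round(float(v),2) for v in sh]+[grip]); r=r*R.from_rotvec(rv/n)
        p=gp;r=g
    print(len(rows),'rows')
    for i in range(0,len(rows),10): print('['+','.join('[%s]'%','.join('%g'%v for v in q) for q in rows[i:i+10])+']')
yaw=np.radians(5.95)
ex=np.array([np.cos(yaw),np.sin(yaw),0]);ey=np.array([-np.sin(yaw),np.cos(yaw),0]);ez=np.array([0,0,1.])
C=np.array([.5378,-.0289,0]); H=C+.08*ex+.07*ez
E
python3 - <<'E'
from plan import *
print(bot.finger_overhang, H)
g=np.array([.4806,-.0347,.105])
Rd=Rt([0,0,-1],-ey)
plan([(g+[0,0,.10],Rd)],1)
E
```

```text
0.022 [ 0.61736902 -0.02060716  0.07      ]
15 rows
[[0.019,0,0,0.13,-3.08,-2.88,1],[0.019,0,0,0.13,-3.13,-2.82,1],[0.019,0,0,0.13,-3.18,-2.76,1],[0.019,0,0,0.13,-3.23,-2.7,1],[0.019,0,0,0.13,-3.28,-2.64,1],[0.019,0,0,0.13,-3.33,-2.58,1],[0.019,0,0,0.13,-3.38,-2.52,1],[0.019,0,0,0.13,-3.43,-2.45,1],[0.019,0,0,0.13,-3.47,-2.39,1],[0.019,0,0,0.13,-3.52,-2.32,1]]
[[0.019,0,0,0.12,-3.56,-2.26,1],[0.019,0,0,0.12,-3.6,-2.19,1],[0.019,0,0,0.12,-3.64,-2.12,1],[0.019,0,0,0.12,-3.68,-2.05,1],[0.019,0,0,0.12,-3.72,-1.98,1]]
```

Request:
arm_command(
  series=[
    [[0.019,0,0,0.13,-3.1,-2.9,1],[0.019,0,0,0.13,-3.1,-2.8,1],[0.019,0,0,0.13,-3.2,-2.8,1],[0.019,0,0,0.13,-3.2,-2.7,1],[0.019,0,0,0.13,-3.3,-2.6,1],[0.019,0,0,0.13,-3.3,-2.6,1],[0.019,0,0,0.13,-3.4,-2.5,1],[0.019,0,0,0.13,-3.4,-2.5,1],[0.019,0,0,0.13,-3.5,-2.4,1],[0.019,0,0,0.13,-3.5,-2.3,1]],
  ],
)

```text
time: 1.15
tool_pos: [0.4088, -0.222, 0.206]
tcp_rot: [2.128, 0.194, -2.133]
wrist_force: [-0.1, 0.4, 0.3]
width: 1.001
```

Run:
```python
from plan import *
st()
plan([(np.array([.4806,-.0347,.205]),Rt([0,0,-1],-ey)),],1)
```

```text
t 1.15 p [ 0.4088 -0.222   0.206 ] w 1.001 F [-0.1  0.4  0.3] q [-0.55 -0.13  2.05  0.    1.22  0.84]
[[-0.003  0.177 -0.984]
 [ 0.004 -0.984 -0.177]
 [-1.    -0.005  0.002]]
5 rows
[[0.015,0,0.001,0.03,-3.43,-2.08,1],[0.015,0,0.001,0.03,-3.46,-2.03,1],[0.015,0,0.001,0.03,-3.49,-1.97,1],[0.015,0,0.001,0.03,-3.52,-1.92,1],[0.015,0,0.001,0.02,-3.55,-1.87,1]]
```

Request:
arm_command(
  series=[
    [[0.015,0,0,0,-3.4,-2.1,1],[0.015,0,0,0,-3.5,-2.0,1],[0.015,0,0,0,-3.5,-2.0,1],[0.015,0,0,0,-3.5,-1.9,1],[0.015,0,0,0,-3.5,-1.9,1],[0,0,0,0,0,0,1]],
  ],
)

```text
time: 1.75
tool_pos: [0.4827, -0.0225, 0.2059]
tcp_rot: [2.169, 0.119, -2.172]
wrist_force: [-0.0, -0.6, 0.5]
width: 0.999
```

Run:
```python
from plan import *
snap('wrist','w1')
st()
im,W=cloud('w1');Z=W[...,2]
from m import rect
print('---')
m=(Z>.095)&(Z<.125)&(abs(W[...,0]-.48)<.05)&(abs(W[...,1]+.035)<.05)
P=W[m];print(len(P),rect(P),np.median(P,0))
m=(Z>.06)&(Z<.088)&(abs(W[...,0]-.53)<.15)&(abs(W[...,1]+.035)<.15)
P=W[m];print(len(P),rect(P),np.median(P,0))
plan([(np.array([.4806,-.0347,.111]),Rt([0,0,-1],-ey)),],1)
```

```text
t 1.8 p [ 0.4819 -0.0243  0.2057] w 0.999 F [-1.4 -0.6 -0.2] q [-0.11 -0.09  2.02  0.    1.21  1.36]
[[-0.003  0.103 -0.995]
 [ 0.004 -0.995 -0.103]
 [-1.    -0.005  0.002]]
top0
case 2760 med [ 0.5406 -0.0271  0.0787] rect [537.6 -28.9] [160.5 182.3] 5.94 zr [0.0723 0.0787 0.0844] u 221 283 v 172 226
grip 52 med [ 0.4806 -0.0347  0.1174] rect [481.  -34.7] [24.2 15.3] 89.95 zr [0.112  0.1174 0.1217] u 249 257 v 213 218
sheet 1025 med [0.5504 0.3163 0.0263] rect [490.8 239. ] [349.4 157.9] 52.77 zr [0.0189 0.0263 0.0318] u 121 202 v 182 263
stand 1263 med [ 0.4538 -0.2959  0.0876] rect [ 388.6 -276.6] [173.  232.1] 71.89 zr [0.0216 0.0876 0.0993] u 296 365 v 210 274
side0
case 2436 med [ 0.5392 -0.0073  0.0797] rect [538.4 -28.9] [161. 188.] 5.95 zr [0.0632 0.0797 0.0846] u 222 291 v 179 232
grip 66 med [ 0.4806 -0.0279  0.1172] rect [481.2 -34.7] [15.4 26.6] 6.66 zr [0.0933 0.1172 0.1227] u 275 281 v 190 202
sheet 2001 med [0.55   0.324  0.0275] rect [492.  240.9] [351.7 156.3] 52.58 zr [0.0187 0.0275 0.0303] u 173 311 v 273 348
stand 736 med [ 0.4483 -0.2743  0.0879] rect [ 386.4 -276.2] [172.5 227.4] 73.1 zr [0.0205 0.0879 0.0996] u 290 347 v 143 204
---
654 (array([481.7, -34.9]), array([16.5, 25.8]), 6.27) [ 0.48355545 -0.03458042  0.11799893]
38013 (array([537.2, -28.8]), array([160.4, 182.7]), 6.03) [ 0.54875803 -0.02722649  0.07846536]
3 rows
[[-0,0.001,0.002,3.15,0.36,0.07,1],[-0,0.001,0.002,3.15,0.35,0.07,1],[-0,0.001,0.002,3.15,0.35,0.08,1]]
```

View pics/w1.png

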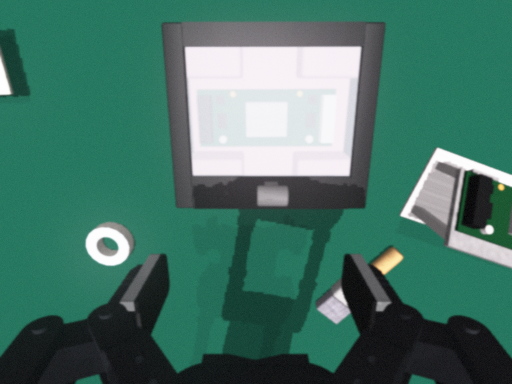

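The wrist picture shows the grip bar at (273,195) between the open fingers, and the case edges match the earlier measurement. I'm descending.

Request:
arm_command(
  series=[
    [[0,0,0,3.1,0.4,0.1,1],[0,0,0,3.1,0.4,0.1,1],[0,0,0,3.1,0.3,0.0,1],[0,0,0,0,0,0,1]],
  ],
  newtons=60,
)

```text
time: 2.2
tool_pos: [0.4808, -0.0383, 0.1115]
tcp_rot: [2.168, 0.116, -2.168]
wrist_force: [-0.7, -0.5, 0.2]
width: 0.999
```

```bash
sed -i 's/^for f in/if __name__=="__main__":\n  pass\nfor f in/; ' m.py
python3 - <<'E'
s=open('m.py').read(); i=s.index('if __name__'); s=s[:i]; open('m.py','w').write(s)
E
python3 - <<'E'
from plan import *
st()
plan([(np.array([.4811,-.0347,.111]),Rt([0,0,-1],-ey)),],1)
E
```

```text
t 2.2 p [ 0.4808 -0.0383  0.1115] w 0.999 F [-0.7 -0.5  0.2] q [-0.13  0.    2.12  0.    1.02  1.33]
[[-0.     0.105 -0.994]
 [ 0.002 -0.994 -0.105]
 [-1.    -0.002 -0.   ]]
1 rows
[[0.001,-0,0.002,0.05,-0.36,-0.07,1]]
```

Request:
arm_command(
  series=[
    [[0,0,0,0,-0.35,0,0],[0,0,0,0,0,0,0],[0,0,0,0,0,0,0],[0,0,0,0,0,0,0],[0,0,0,0,0,0,0],[0,0,0,0,0,0,0]],
  ],
  newtons=60,
)

```text
time: 2.8
tool_pos: [0.4839, -0.037, 0.1178]
tcp_rot: [2.178, 0.111, -2.16]
wrist_force: [-0.7, 0.0, -0.1]
width: 0.005
```

```bash
cat > lid.py <<'E'
from plan import *
import sys
st()
s=bot.read_state()
p=np.array(s['tool_pos']); r=R.from_rotvec(s['tcp_rot']).as_matrix()
bar=p+r[:,0]*.006   # bar pos
d=bar-H; a0=np.arctan2(d[2],d@ex); rad=np.hypot(d@ex,d[2])
print('angle',np.degrees(a0),'rad',rad,'open',np.radians(165.77)-a0)
a1=np.radians(165.77)-float(sys.argv[1]); n=int(sys.argv[2]); t1=float(sys.argv[3])
t0=np.arcsin(-(r[:,0]@ex))
gl=[]
for i in range(1,n+1):
    a=a0+(a1-a0)*i/n; t=t0+(t1-t0)*i/n
    b=H+.1424*(np.cos(a)*ex+np.sin(a)*ez)+ey*(-.0342*0+(-.0347+.0206)*0)
    b+=ey*((bar-H)@ey)
    Rr=Rt(-np.sin(t)*ex-np.cos(t)*ez,-ey); gl.append((b-.006*Rr[:,0],Rr))
plan(gl,0)
E
python3 lid.py 1.95 30 0.35
```

```text
t 2.8 p [ 0.4839 -0.037   0.1178] w 0.005 F [-0.7  0.  -0.1] q [-0.13 -0.01  2.12  0.    1.02  1.34]
[[ 0.008  0.102 -0.995]
 [ 0.    -0.995 -0.102]
 [-1.     0.001 -0.008]]
angle 162.71644723469734 rad 0.14076057618795063 open 0.05329454963790958
30 rows
[[-0.001,-0.012,-0.001,-0.9,0,-0.15,0],[-0,-0.012,0,-0.83,-0,-0.35,0],[-0,-0.012,0,-0.81,0,-0.39,0],[0,-0.012,0,-0.79,0,-0.44,0],[0,-0.012,-0,-0.77,0,-0.48,0],[0,-0.012,0,-0.74,-0,-0.51,0],[-0,-0.012,0,-0.72,0,-0.55,0],[0,-0.012,-0,-0.69,0,-0.59,0],[-0,-0.012,0,-0.66,-0,-0.62,0],[0,-0.012,0,-0.63,0,-0.65,0]]
[[0,-0.012,0,-0.59,0,-0.69,0],[-0,-0.012,-0,-0.56,0,-0.72,0],[-0,-0.012,0,-0.52,-0,-0.74,0],[0,-0.012,-0,-0.48,0,-0.77,0],[-0,-0.012,0,-0.44,-0,-0.79,0],[0,-0.012,-0,-0.4,0,-0.81,0],[-0,-0.012,-0,-0.36,-0,-0.83,0],[-0,-0.012,0,-0.31,0,-0.85,0],[0,-0.012,-0,-0.27,-0,-0.87,0],[-0,-0.012,0,-0.23,-0,-0.88,0]]
[[0,-0.012,-0,-0.18,0,-0.89,0],[0,-0.012,0,-0.14,-0,-0.9,0],[-0,-0.012,-0,-0.09,-0,-0.9,0],[0,-0.012,-0,-0.04,0,-0.91,0],[-0,-0.012,0,0,0,-0.91,0],[0,-0.012,0,0.05,-0,-0.91,0],[0,-0.012,0,0.09,0,-0.9,0],[0,-0.012,0,0.14,-0,-0.9,0],[0,-0.012,-0,0.18,0,-0.89,0],[-0,-0.012,0,0.23,-0,-0.88,0]]
```

The fingers shut completely (width 0.005), so the bar slipped out or was never between the pads. I'm looking before doing anything else.

Run:
```python
from plan import *
snap('wrist','w2'); im,d,i=snap('side','s2')
cv2.imwrite('pics/s2z.png',cv2.resize(im[130:270,180:350],None,fx=4,fy=4))
```

```text
(no output)
```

View pics/w2.png

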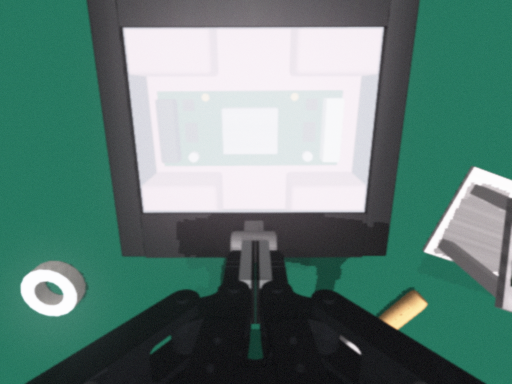

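View pics/s2z.png

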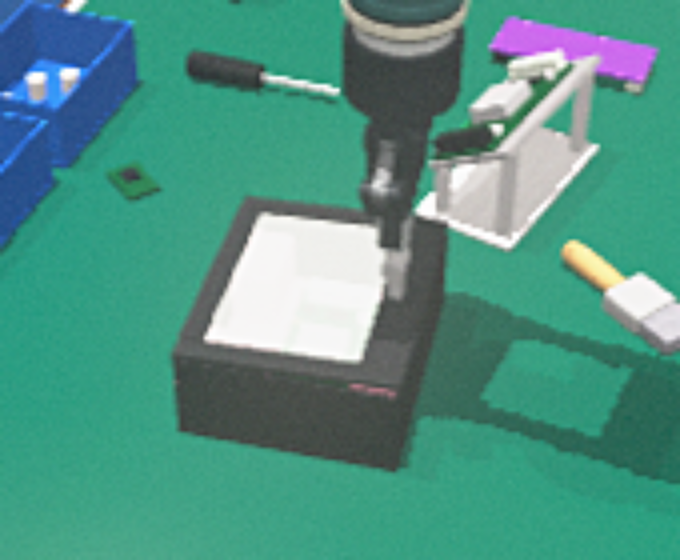

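Run:
```python
from plan import *
st()
im,d,K,E=load('w2'); im_,W=cloud('w2')
def pr(P):
    c=np.linalg.inv(E)@np.r_[P,1]; return np.round((K@c[:3]/c[2])[:2],0),round(c[2],3)
s=bot.read_state();p=np.array(s['tool_pos']);
for k in(0,.003,.01,.022): print(k,pr(p+[0,0,-k]))
print('bar',pr(np.array([.481,-.0347,.105])),pr(np.array([.481,-.0347,.114])))
for v in range(215,330,8): print(v,np.round(W[v,255],4),np.round(W[v,240],4))
cv2.imwrite('pics/w2z.png',cv2.resize(im[190:350,160:360],None,fx=4,fy=3.75,interpolation=cv2.INTER_CUBIC))
```

```text
t 2.9 p [ 0.4838 -0.037   0.1176] w 0.003 F [ 0.4 -0.3  1.6] q [-0.13 -0.01  2.12  0.    1.02  1.34]
[[ 0.008  0.102 -0.995]
 [ 0.    -0.995 -0.102]
 [-1.     0.001 -0.008]]
0 (array([257., 248.]), np.float64(0.169))
0.003 (array([257., 245.]), np.float64(0.172))
0.01 (array([257., 239.]), np.float64(0.178))
0.022 (array([256., 230.]), np.float64(0.19))
bar (array([252., 241.]), np.float64(0.181)) (array([252., 248.]), np.float64(0.173))
215 [ 0.4885 -0.0356  0.083 ] [ 0.4868 -0.0258  0.0814]
223 [ 0.4849 -0.0359  0.0875] [ 0.4819 -0.0263  0.0832]
231 [ 0.489  -0.0355  0.1076] [ 0.4878 -0.0269  0.1071]
239 [ 0.4877 -0.0357  0.1151] [ 0.4869 -0.0274  0.1153]
247 [ 0.4936 -0.0351  0.135 ] [ 0.4837 -0.0278  0.1184]
255 [ 0.494  -0.035   0.1433] [ 0.489  -0.0282  0.1361]
263 [ 0.4935 -0.0351  0.1494] [ 0.4933 -0.0285  0.1502]
271 [ 0.4936 -0.0351  0.1557] [ 0.4931 -0.0288  0.156 ]
279 [ 0.4934 -0.0351  0.1613] [ 0.4928 -0.029   0.1613]
287 [ 0.4903 -0.0354  0.1622] [ 0.4934 -0.0293  0.1673]
295 [ 0.4864 -0.0358  0.1622] [ 0.4945 -0.0295  0.1736]
303 [ 0.4827 -0.0362  0.1625] [ 0.4939 -0.0297  0.1773]
311 [ 0.4782 -0.0367  0.1619] [ 0.494  -0.0299  0.1816]
319 [ 0.4736 -0.0371  0.1613] [ 0.498  -0.0299  0.1899]
327 [ 0.3225 -0.0526 -0.0004] [ 0.4985 -0.0301  0.1938]
```

View pics/w2z.png

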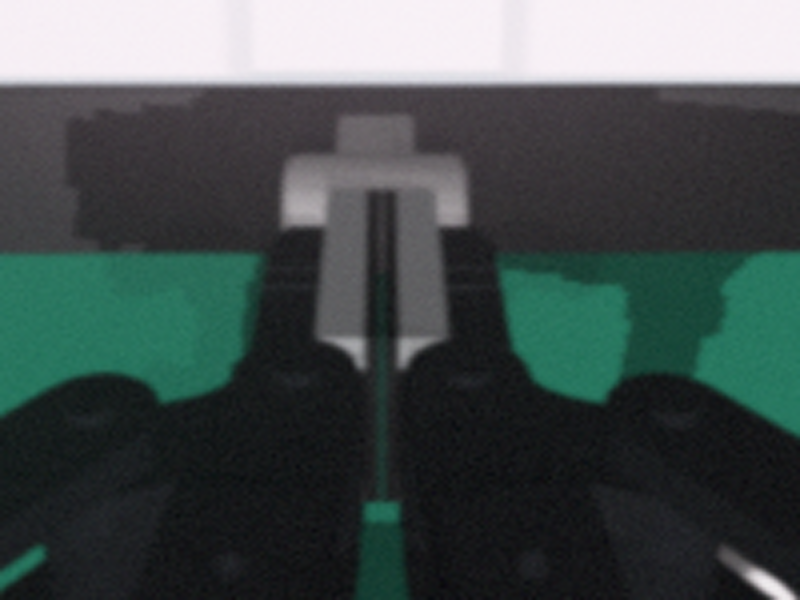

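Run:
```python
from plan import *
for f,p in(('w1',[.4819,-.0243,.2057]),('w2',[.4838,-.037,.1176])):
    im,W=cloud(f); im,d,K,E=load(f)
    # in tool frame (x down,y=-ey,z=-ex)
    T=np.stack([-ez,-ey,-ex],1); L=(W-np.array(p))@T
    m=(d>0)&(d<.30)&(abs(L[...,2])<.03)&(abs(L[...,1])<.07)&(L[...,0]<.04)
    v,u=np.nonzero(m)
    print(f,m.sum(), 'max ahead',np.percentile(L[m][:,0],[50,90,98,100]))
    k=np.argsort(-L[m][:,0])[:400:40]
    for j in k: print(u[j],v[j],np.round(L[m][j]*1000,1))
im,d,K,E=load('w1')
cv2.imwrite('pics/w1z.png',cv2.resize(im[230:384,20:490],None,fx=1.7,fy=1.7))
```

```text
w1 28756 max ahead [-0.07557654 -0.04444009 -0.02775239 -0.01955352]
343 258 [-19.6  40.1  -6.4]
342 277 [-20.9  40.2   3.4]
168 283 [-21.8 -45.3   6.7]
346 256 [-22.6  40.5  -9.4]
342 289 [-23.2  40.1   8.7]
343 280 [-23.7  39.9   3.1]
165 278 [-24.2 -45.7   2.1]
353 255 [-24.7  43.  -11.2]
343 291 [-25.2  40.1   8.3]
345 278 [-25.6  40.2   0.7]
w2 47175 max ahead [-0.06203849  0.03755764  0.03856704  0.03994735]
247 177 [ 39.9  -6.1 -29.1]
257 183 [ 39.5   0.4 -25.2]
237 177 [ 39.4 -12.5 -29.3]
298 201 [ 39.3  27.4 -12.9]
225 181 [ 39.2 -20.3 -26.7]
169 209 [ 39.1 -58.1  -7.4]
311 181 [ 39.   35.2 -26.7]
303 190 [ 39.   30.3 -20.6]
328 199 [ 39.   47.  -14.4]
235 204 [ 38.9 -14.1 -10.9]
```

View pics/w1z.png

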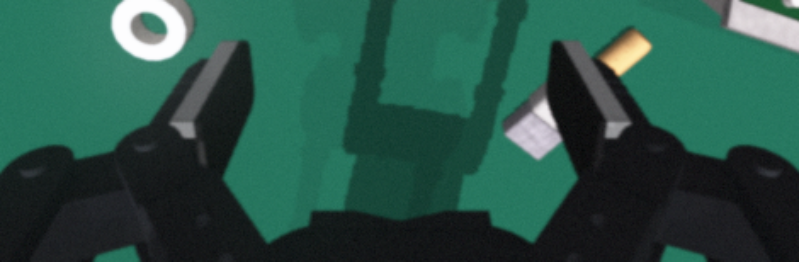

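The fingers closed on top of the bar. The wrist depth puts the closed tips about level with the reported TCP, not 22 mm ahead of it. I'll open, go lower, and check the real tip height with the camera.

Request:
arm_command(
  series=[
    [[0,0,0,-0.2,-0.2,0.2,0.6],[0,0,0,0,0,0,0.6],[0,0,0,0,0,0,0.6],[0,0,0,0,0,0,0.6],[0,0,0,1.0,0,0,0.6],[0,0,0,0.9,0,0,0.6],[0,0,0,0,0,0,0.6]],
  ],
)

```text
time: 3.6
tool_pos: [0.4811, -0.0348, 0.0988]
tcp_rot: [2.177, 0.112, -2.161]
wrist_force: [-0.4, 1.0, -0.5]
width: 0.6
```

Run:
```python
from plan import *
snap('wrist','w3'); im,d,i=snap('side','s3')
cv2.imwrite('pics/s3z.png',cv2.resize(im[130:250,220:350],None,fx=5,fy=5,interpolation=cv2.INTER_CUBIC))
s,r=st()
im,W=cloud('w3'); im,d,K,E=load('w3'); L=(W-np.array(s['tool_pos']))@r
m=(d>0)&(d<.30)&(abs(L[...,2])<.03)&(abs(L[...,1])<.05)&(abs(L[...,1])>.018)&(L[...,0]<.01)
v,u=np.nonzero(m)
for j in np.argsort(-L[m][:,0])[:400:40]: print(u[j],v[j],np.round(L[m][j]*1000,1))
```

```text
t 3.7 p [ 0.4818 -0.0348  0.0998] w 0.603 F [ 1.2 -0.   0.6] q [-0.12  0.01  2.14  0.    0.99  1.34]
[[ 0.009  0.103 -0.995]
 [ 0.    -0.995 -0.103]
 [-1.     0.001 -0.009]]
206 269 [ -7.5 -27.2   8.8]
204 247 [-10.9 -26.9  -6.4]
309 244 [-12.2  25.9  -8.8]
306 255 [-13.3  24.5  -3.2]
308 245 [-14.   25.1  -9.3]
317 244 [-14.6  29.3 -10.2]
204 274 [-15.4 -26.9   6.6]
190 246 [-16.  -32.7  -9.8]
180 254 [-16.6 -37.8  -5.7]
332 255 [-17.3  36.4  -5.6]
```

View pics/w3.png

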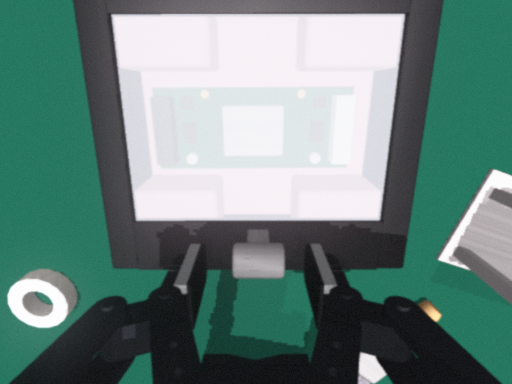

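View pics/s3z.png

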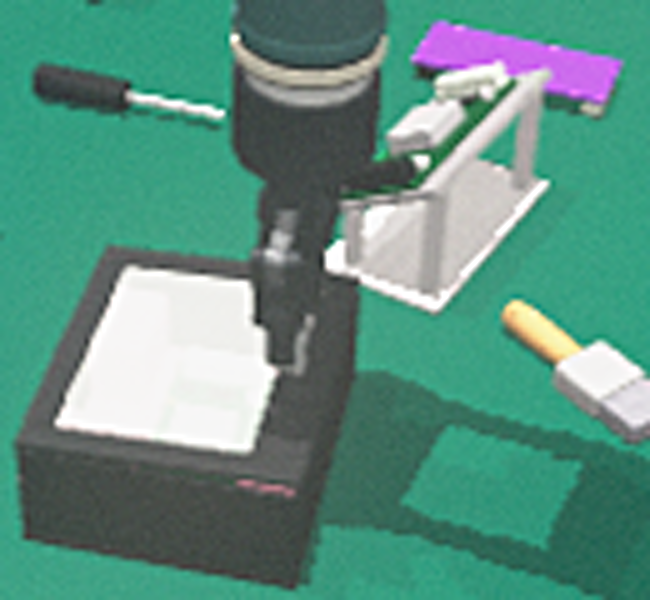

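The side and wrist views show the tips only just reaching the bar's top (finger tips at (190,250) and (318,250), bar at (258,258)). The closed tips are effectively at the reported TCP, so I'm going down another 14 mm.

Request:
arm_command(
  series=[
    [[0,0,0,0.7,0,0,0.6],[0,0,0,0.7,0,0,0.6],[0,0,0,0,0,0,0],[0,0,0,0,0,0,0],[0,0,0,0,0,0,0],[0,0,0,0,0,0,0]],
  ],
)

```text
time: 4.3
tool_pos: [0.4823, -0.0362, 0.0848]
tcp_rot: [2.177, 0.109, -2.157]
wrist_force: [0.4, -0.2, -0.2]
width: 0.292
```

Run:
```python
from plan import *
snap('wrist','w4'); 
s,r=st()
```

```text
t 4.35 p [ 0.4823 -0.0363  0.0848] w 0.291 F [-0.2 -0.5 -0.7] q [-0.13  0.03  2.15 -0.    0.95  1.34]
[[ 0.009  0.104 -0.995]
 [-0.002 -0.995 -0.104]
 [-1.     0.003 -0.009]]
```

View pics/w4.png

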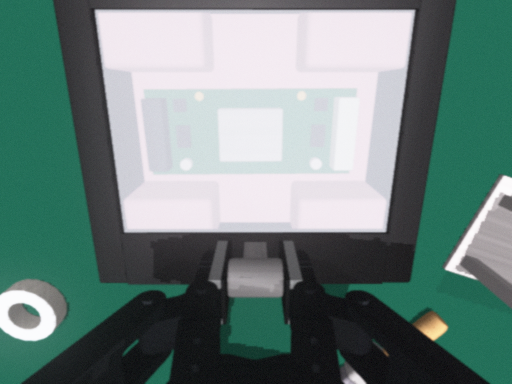

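Gripped: width 0.292 (25 mm), bar at (255,278) between the pads. The bar sits about 20 mm behind the reported TCP. Next is the lid arc.

```bash
sed -i 's/\*\.006/*-.0203/; s/-\.006\*Rr/+.0203*Rr/' lid.py; python3 lid.py 1.95 24 0.35
```

```text
t 4.35 p [ 0.4823 -0.0363  0.0848] w 0.291 F [-0.2 -0.5 -0.7] q [-0.13  0.03  2.15 -0.    0.95  1.34]
[[ 0.009  0.104 -0.995]
 [-0.002 -0.995 -0.104]
 [-1.     0.003 -0.009]]
angle 165.55304869544275 rad 0.1406007781299534 open 0.003786514581021194
24 rows
[[-0,-0.015,-0.003,-1.15,-0,-0.14,0],[0,-0.015,0,-1.08,0,-0.38,0],[0,-0.015,-0,-1.05,-0,-0.45,0],[-0,-0.015,0,-1.01,-0,-0.52,0],[0,-0.015,0,-0.97,0,-0.59,0],[-0,-0.015,0,-0.93,0,-0.65,0],[0,-0.015,-0,-0.88,-0,-0.71,0],[-0,-0.015,0,-0.83,-0,-0.77,0],[0,-0.015,-0,-0.78,-0,-0.82,0],[-0,-0.015,0,-0.72,0,-0.87,0]]
[[0,-0.015,-0,-0.66,-0,-0.92,0],[-0,-0.015,0,-0.6,-0,-0.96,0],[0,-0.015,-0,-0.53,0,-1,0],[-0,-0.015,0,-0.46,-0,-1.03,0],[-0,-0.015,0,-0.39,-0,-1.06,0],[0,-0.015,-0,-0.32,0,-1.08,0],[-0,-0.015,-0,-0.24,0,-1.1,0],[0,-0.015,-0,-0.17,-0,-1.11,0],[-0,-0.015,-0,-0.09,0,-1.12,0],[0,-0.015,0,-0.01,-0,-1.12,0]]
[[0,-0.015,-0,0.06,0,-1.12,0],[-0,-0.015,0,0.14,-0,-1.12,0],[0,-0.015,0,0.21,0,-1.1,0],[0,-0.015,0,0.29,-0,-1.09,0]]
```

Request:
arm_command(
  series=[
    [[0,-0.015,0,-1.15,0,-0.2,0],[0,-0.015,0,-1.1,0,-0.4,0],[0,-0.015,0,-1.05,0,-0.45,0],[0,-0.015,0,-1.0,0,-0.5,0],[0,-0.015,0,-0.95,0,-0.6,0],[0,-0.015,0,-0.95,0,-0.65,0],[0,-0.015,0,-0.9,0,-0.7,0],[0,-0.015,0,-0.85,0,-0.75,0]],
  ],
)

```text
time: 5.15
tool_pos: [0.5223, -0.032, 0.1537]
tcp_rot: [2.019, 0.101, -2.298]
wrist_force: [-1.2, -1.4, -5.0]
width: 0.289
```

```bash
python3 lid.py 1.95 16 0.35
```

```text
t 5.15 p [ 0.5223 -0.032   0.1537] w 0.289 F [-1.2 -1.4 -5. ] q [-0.09  0.12  1.91 -0.03  1.23  1.39]
[[-0.128  0.104 -0.986]
 [-0.018 -0.995 -0.103]
 [-0.992  0.004  0.129]]
angle 131.89846973762613 rad 0.13947705261117824 open 0.5911697257673234
16 rows
[[0,-0.014,-0.004,-1.07,-0,-0.58,0],[-0,-0.014,0,-0.82,-0,-0.86,0],[0,-0.014,0,-0.76,-0,-0.92,0],[0,-0.014,-0,-0.69,-0,-0.97,0],[-0,-0.014,0,-0.62,-0,-1.01,0],[-0,-0.014,0,-0.54,0,-1.05,0],[0,-0.014,-0,-0.46,-0,-1.09,0],[-0,-0.014,-0,-0.38,0,-1.12,0],[0,-0.014,-0,-0.3,0,-1.14,0],[0,-0.014,0,-0.21,-0,-1.16,0]]
[[-0,-0.014,-0,-0.13,0,-1.17,0],[0,-0.014,-0,-0.04,-0,-1.18,0],[0,-0.014,-0,0.04,-0,-1.18,0],[-0,-0.014,0,0.13,0,-1.17,0],[0,-0.014,0,0.21,-0,-1.16,0],[-0,-0.014,0,0.3,0,-1.14,0]]
```

Going well; low force. Continuing the arc.

Request:
arm_command(
  series=[
    [[0,-0.014,0,-0.95,0,-0.7,0],[0,-0.014,0,-0.85,0,-0.85,0],[0,-0.014,0,-0.75,0,-0.9,0],[0,-0.014,0,-0.7,0,-0.95,0],[0,-0.014,0,-0.6,0,-1.0,0],[0,-0.014,0,-0.55,0,-1.05,0],[0,-0.014,0,-0.45,0,-1.1,0],[0,-0.014,0,-0.4,0,-1.1,0]],
  ],
)

```text
time: 5.95
tool_pos: [0.5876, -0.0253, 0.1853]
tcp_rot: [1.813, 0.091, -2.456]
wrist_force: [-5.1, -0.8, 2.9]
width: 0.286
```

```bash
python3 lid.py 1.97 9 0.35
```

```text
t 5.95 p [ 0.5876 -0.0253  0.1853] w 0.286 F [-5.1 -0.8  2.9] q [-0.05  0.33  1.62 -0.05  1.48  1.42]
[[-0.293  0.105 -0.95 ]
 [-0.035 -0.994 -0.1  ]
 [-0.956  0.004  0.295]]
angle 100.15454552115048 rad 0.13689148709845514 open 1.1452057208483843
9 rows
[[0.001,-0.006,-0.004,-1.03,-0,-0.92,0],[-0,-0.006,0,-0.44,0,-1.22,0],[0,-0.006,0,-0.33,0,-1.25,0],[-0,-0.006,-0,-0.22,-0,-1.27,0],[0,-0.006,0,-0.11,0,-1.29,0],[0,-0.006,0,-0,-0,-1.29,0],[0,-0.006,-0,0.11,0,-1.29,0],[0,-0.006,0,0.22,0,-1.27,0],[-0,-0.006,0,0.33,-0,-1.25,0]]
```

Request:
arm_command(
  series=[
    [[0,-0.006,0,-0.7,0,-1.1,0],[0,-0.006,0,-0.5,0,-1.2,0],[0,-0.006,0,-0.35,0,-1.25,0],[0,-0.006,0,-0.2,0,-1.25,0],[0,-0.006,0,-0.1,0,-1.3,0],[0,-0.006,0,0,0,-1.3,0],[0,-0.006,0,0.1,0,-1.3,0]],
  ],
)

```text
time: 6.65
tool_pos: [0.666, -0.0171, 0.175]
tcp_rot: [1.719, 0.086, -2.521]
wrist_force: [-3.5, -0.3, 3.3]
width: 0.284
```

```bash
python3 lid.py 2.0 4 0.35
```

```text
t 6.65 p [ 0.666  -0.0171  0.175 ] w 0.284 F [-3.5 -0.3  3.3] q [-0.03  0.53  1.37 -0.05  1.61  1.44]
[[-0.363  0.105 -0.926]
 [-0.042 -0.994 -0.097]
 [-0.931  0.004  0.365]]
angle 65.63569173198145 rad 0.1360124539745454 open 1.7476733734839045
4 rows
[[0,0.006,-0.004,-0.56,-0.01,-0.94,0],[0,0.006,0,0.14,-0,-0.9,0],[-0,0.006,0,0.2,0,-0.89,0],[0,0.006,-0,0.26,-0,-0.87,0]]
```

Request:
arm_command(
  series=[
    [[0,0,0,0,0,-1.0,0],[0,0,0,0.1,0,-1.0,0],[0,0,0,0.2,0,-1.0,0],[0,0,0,0.2,0,-0.9,0]],
  ],
)

```text
time: 7.05
tool_pos: [0.6935, -0.0142, 0.1586]
tcp_rot: [1.689, 0.084, -2.541]
wrist_force: [-33.7, -2.6, 28.0]
width: 0.289
```

```bash
python3 lid.py 2.0 4 0.35
python3 - <<'E'
from h import *
im,d,i=snap('side','s5')
cv2.imwrite('pics/s5z.png',cv2.resize(im[80:270,150:350],None,fx=3,fy=3))
E
```

```text
t 7.05 p [ 0.6935 -0.0142  0.1586] w 0.289 F [-33.7  -2.6  28. ] q [-0.03  0.61  1.29 -0.05  1.63  1.45]
[[-0.385  0.104 -0.917]
 [-0.044 -0.995 -0.095]
 [-0.922  0.004  0.387]]
angle 51.859463233544716 rad 0.1364819842912196 open 1.9881139192887
4 rows
[[-0.001,0.012,-0.004,-0.56,-0.01,-0.22,0],[0,0.012,0,0.01,-0,-0.06,0],[-0,0.012,-0,0.01,0,-0.06,0],[0,0.012,0,0.01,-0,-0.06,0]]
```

View pics/s5z.png

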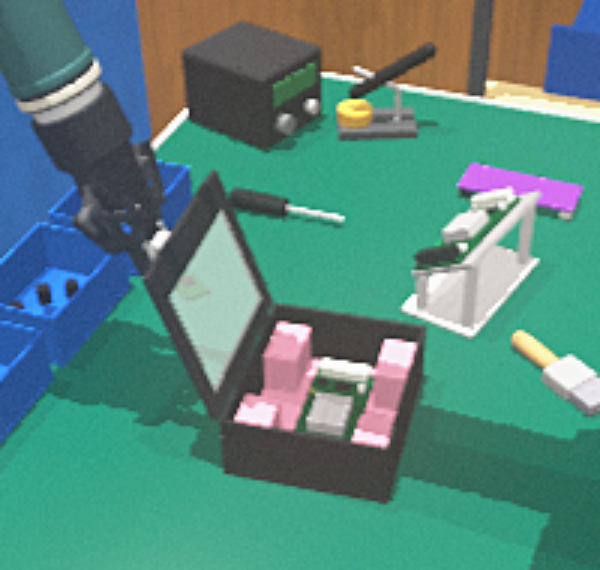

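The lid is fully open and on its stop (force rose to about 34 N; side view shows it leaning back). Releasing and backing off along the tool axis.

Request:
arm_command(
  series=[
    [[0,0,0,0,0,0.1,0.6],[0,0,0,0,0,0,0.6],[0,0,0,0,0,0,0.6],[0,0,0,-1.5,0,-0.2,0.6],[0,0,0,-3,0,-0.3,0.8],[0,0,0,-4,0,0,1],[0,0,0,-4,0,0,1]],
  ],
)

```text
time: 7.8
tool_pos: [0.747, -0.0071, 0.264]
tcp_rot: [1.685, 0.089, -2.545]
wrist_force: [1.2, -0.3, 0.2]
width: 1.0
```

```bash
cat > sheet.py <<'E'
from plan import *
S=np.array([.5543,.3217,0]); ys=np.radians(8.3); sx=np.array([np.cos(ys),np.sin(ys),0])
Rs=Rt([0,0,-1],sx)
E
python3 - <<'E'
from sheet import *
st(); p=np.array(bot.read_state()['tool_pos'])
r=R.from_rotvec(bot.read_state()['tcp_rot'])
plan([(p+[0,0.02,.06],r.as_matrix()),(S+[0,0,.12],Rs)],1)
E
```

```text
t 7.8 p [ 0.747  -0.0071  0.264 ] w 1.0 F [ 1.2 -0.3  0.2] q [-0.02  0.68  1.   -0.05  1.86  1.44]
[[-0.388  0.105 -0.916]
 [-0.041 -0.994 -0.097]
 [-0.921  0.     0.39 ]]
14 rows
[[0,0,-0,-2.8,-0.99,1.07,1],[0,0,-0,-2.8,-0.99,1.07,1],[-0.132,0.026,0.027,2.08,-2.73,0.56,1],[-0.132,0.026,0.027,2,-2.84,0.24,1],[-0.132,0.026,0.027,1.92,-2.9,-0.09,1],[-0.132,0.026,0.027,1.85,-2.92,-0.42,1],[-0.132,0.026,0.027,1.78,-2.89,-0.76,1],[-0.132,0.026,0.027,1.73,-2.81,-1.09,1],[-0.132,0.026,0.027,1.69,-2.69,-1.41,1],[-0.132,0.026,0.027,1.66,-2.53,-1.71,1]]
[[-0.132,0.026,0.027,1.64,-2.33,-1.99,1],[-0.132,0.026,0.027,1.64,-2.09,-2.24,1],[-0.132,0.026,0.027,1.65,-1.82,-2.46,1],[-0.132,0.026,0.027,1.67,-1.53,-2.64,1]]
```

Request:
arm_command(
  series=[
    [[0,0,0,-2.8,-1,1.1,1],[0,0,0,-2.8,-1,1.1,1],[-0.13,0.026,0.027,2.1,-2.7,0.6,1],[-0.13,0.026,0.027,2,-2.8,0.2,1],[-0.13,0.026,0.027,1.9,-2.9,-0.1,1],[-0.13,0.026,0.027,1.8,-2.9,-0.4,1],[-0.13,0.026,0.027,1.8,-2.9,-0.8,1],[-0.13,0.026,0.027,1.7,-2.8,-1.1,1],[-0.13,0.026,0.027,1.7,-2.7,-1.4,1],[-0.13,0.026,0.027,1.7,-2.5,-1.7,1]],
  ],
)

```text
time: 8.8
tool_pos: [0.6357, 0.2248, 0.1903]
tcp_rot: [1.381, 0.978, -1.551]
wrist_force: [0.6, 1.0, 0.4]
width: 0.999
```

Run:
```python
from sheet import *
st()
plan([(S+[0,0,.12],Rs)],1)
```

```text
t 8.8 p [0.6357 0.2248 0.1903] w 0.999 F [0.6 1.  0.4] q [ 0.33  0.34  1.57 -0.06  1.31  0.72]
[[-0.061  0.932 -0.357]
 [-0.08  -0.361 -0.929]
 [-0.995 -0.028  0.096]]
4 rows
[[-0.128,0.022,0.013,1.68,-2.72,-1.69,1],[-0.128,0.022,0.013,1.68,-2.51,-1.99,1],[-0.128,0.022,0.013,1.7,-2.26,-2.26,1],[-0.128,0.022,0.013,1.72,-1.97,-2.49,1]]
```

Request:
arm_command(
  series=[
    [[-0.128,0.022,0.013,1.7,-2.7,-1.7,1],[-0.128,0.022,0.013,1.7,-2.5,-2.0,1],[-0.128,0.022,0.013,1.7,-2.3,-2.3,1],[-0.128,0.022,0.013,1.7,-2.0,-2.5,1],[0,0,0,0,0,0,1]],
  ],
)

```text
time: 9.3
tool_pos: [0.5477, 0.3302, 0.1144]
tcp_rot: [1.09, 1.288, -1.072]
wrist_force: [1.0, -1.3, -0.1]
width: 1.001
```

Run:
```python
from sheet import *
from m import rect
s,r=st()
snap('wrist','w6')
im,W=cloud('w6');Z=W[...,2];m=(Z>.018)&(Z<.04)&(abs(W[...,0]-.55)<.07)&(abs(W[...,1]-.32)<.12)&(im.min(-1)>150)
P=W[m];print(len(P),rect(P),np.median(P,0))
plan([(S+[0,0,.02],Rs)],1)
im,W=cloud('top0');Z=W[...,2]
m=(Z>.05)&(Z<.14)&(abs(W[...,0]-.69)<.06)&(abs(W[...,1]-.375)<.06); print('bottle',rect(W[m]))
```

```text
t 9.3 p [0.5477 0.3302 0.1144] w 1.001 F [ 1.  -1.3 -0.1] q [0.5  0.28 1.8  0.01 1.06 0.32]
[[ 0.005  0.985  0.172]
 [ 0.009  0.172 -0.985]
 [-1.     0.007 -0.008]]
14078 (array([553.9, 321.4]), array([ 65.6, 160.8]), 8.43) [0.55255206 0.33433037 0.02661537]
3 rows
[[0.008,-0.003,-0.003,3.2,0.07,0.31,1],[0.008,-0.003,-0.003,3.2,0.08,0.3,1],[0.008,-0.003,-0.003,3.2,0.09,0.29,1]]
bottle (array([701.4, 378.4]), array([44.5, 51.4]), 46.53)
```

View pics/w6.png

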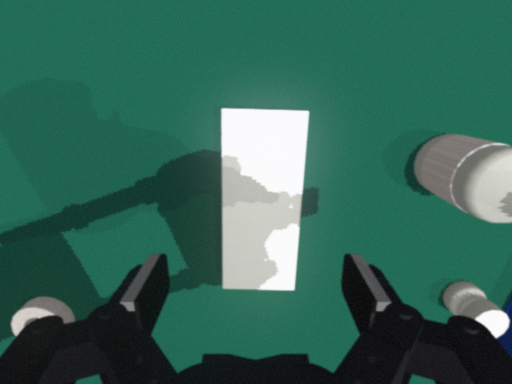

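The sheet at (263,200) lies well between the fingers, and the bottle and jar on the right are clear. Descending in two stages.

Request:
arm_command(
  series=[
    [[0.008,0,0,2.5,0.2,0.4,1],[0.008,0,0,2.5,0.2,0.4,1],[0.008,0,0,1.5,0.1,0.1,1],[0,0,0,0,0,0,1]],
  ],
)

```text
time: 9.75
tool_pos: [0.5651, 0.3236, 0.0545]
tcp_rot: [1.125, 1.265, -1.084]
wrist_force: [-1.2, -0.0, 0.2]
width: 0.999
```

Run:
```python
from sheet import *
S=np.array([.5541,.3215,0])
st()
plan([(S+[0,0,.020],Rs)],1,maxs=2)
```

```text
t 9.75 p [0.5651 0.3236 0.0545] w 0.999 F [-1.2 -0.   0.2] q [0.48 0.35 1.82 0.   0.94 0.34]
[[ 0.021  0.99   0.139]
 [ 0.014  0.139 -0.99 ]
 [-1.     0.023 -0.011]]
2 rows
[[-0.003,-0.005,-0.011,1.71,-0.6,0.05,1],[-0.003,-0.005,-0.011,1.72,-0.58,0.04,1]]
```

Request:
arm_command(
  series=[
    [[-0.003,-0.005,-0.011,0.3,-0.7,0,1],[0,-0.005,-0.011,0.3,-0.4,0,1],[0,0,0,0.6,0,0,1],[0,0,0,0,0,0,1]],
  ],
)

```text
time: 10.15
tool_pos: [0.5571, 0.3228, 0.0451]
tcp_rot: [1.109, 1.271, -1.101]
wrist_force: [0.1, 0.0, 0.6]
width: 0.997
```

Run:
```python
from sheet import *
S=np.array([.5541,.3215,0])
st()
plan([(S+[0,0,.020],Rs)],1,maxs=1)
```

```text
t 10.15 p [0.5571 0.3228 0.0451] w 0.997 F [0.1 0.  0.6] q [0.49 0.36 1.83 0.   0.94 0.35]
[[ 0.004  0.99   0.14 ]
 [ 0.003  0.14  -0.99 ]
 [-1.     0.005 -0.002]]
3 rows
[[-0.002,-0.001,-0.002,0.84,-0.11,0.03,1],[-0.002,-0.001,-0.002,0.84,-0.11,0.03,1],[-0.002,-0.001,-0.002,0.84,-0.11,0.03,1]]
```

Request:
arm_command(
  series=[
    [[0,0,0,0.8,-0.15,0,1],[0,0,0,0.8,-0.1,0,1],[0,0,0,0.8,-0.1,0,1],[0,0,0,0,0,0,0.85],[0,0,0,0,0,0,0.85]],
  ],
)

```text
time: 10.65
tool_pos: [0.5536, 0.3228, 0.0196]
tcp_rot: [1.11, 1.27, -1.1]
wrist_force: [-0.3, -0.1, -0.7]
width: 0.849
```

Run:
```python
from sheet import *
s,r=st()
snap('wrist','w7'); im,d,i=snap('side','s7'); cv2.imwrite('pics/s7z.png',cv2.resize(im[220:370,110:280],None,fx=4,fy=4,interpolation=cv2.INTER_CUBIC))
im,W=cloud('w7'); im,d,K,E=load('w7'); L=(W-np.array(s['tool_pos']))@r
m=(d>0)&(d<.30)&(abs(L[...,2])<.013)&(abs(L[...,1])<.05)&(abs(L[...,1])>.0345)&(L[...,0]<.02)
v,u=np.nonzero(m)
for j in np.argsort(-L[m][:,0])[:400:40]: print(u[j],v[j],np.round(L[m][j]*1000,1))
```

```text
t 10.65 p [0.5536 0.3228 0.0196] w 0.849 F [-0.3 -0.1 -0.7] q [0.49 0.39 1.85 0.   0.9  0.35]
[[ 0.005  0.99   0.14 ]
 [ 0.003  0.14  -0.99 ]
 [-1.     0.006 -0.002]]
327 218 [ 20.   42.6 -10.8]
176 219 [ 20.  -48.5 -10.2]
333 218 [ 19.9  46.1 -10.9]
321 247 [19.8 40.3  8.8]
175 235 [ 19.8 -49.9   0.4]
324 249 [19.7 42.2 10.1]
185 246 [ 19.7 -44.3   8. ]
188 244 [ 19.6 -42.4   6.6]
192 253 [ 19.6 -40.3  12.9]
178 236 [ 19.5 -48.1   1. ]
```

View pics/w7.png

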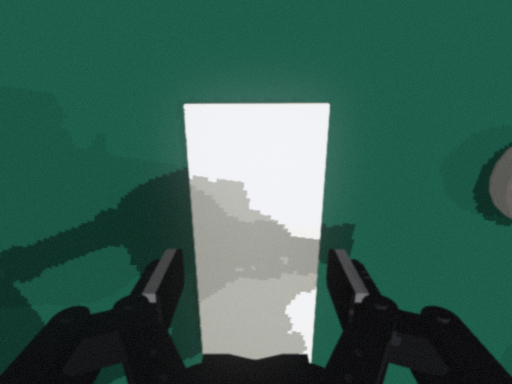

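View pics/s7z.png

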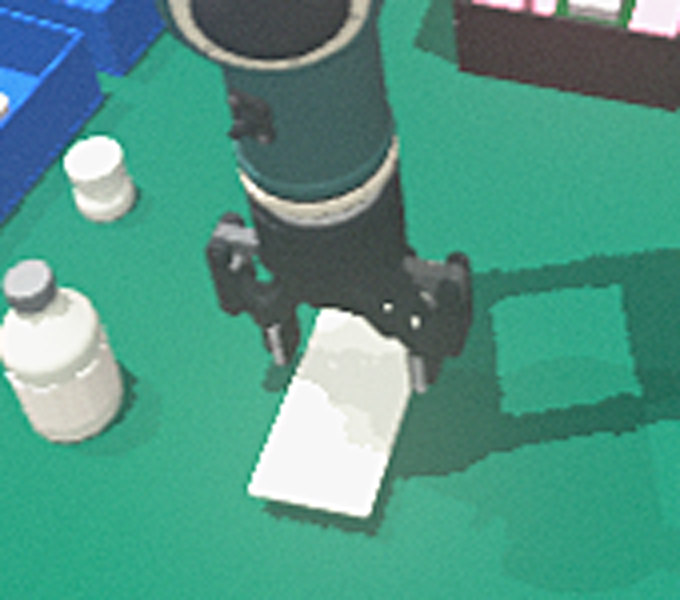

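Run:
```python
from sheet import *
s=bot.read_state();r=R.from_rotvec(s['tcp_rot']).as_matrix()
im,W=cloud('w7'); L=(W-np.array(s['tool_pos']))@r*1000
for u,v in [(178,256),(175,256),(172,262),(168,270),(160,285),(335,256),(340,262),(345,270),(350,285),(250,250),(250,280)]: print(u,v,np.round(L[v,u],1))
```

```text
178 256 [-22.2 -37.2 -10.1]
175 256 [-25.9 -37.5 -12.3]
172 262 [-30.9 -37.6 -12.3]
168 270 [-36.1 -38.1 -11.5]
160 285 [-47.  -38.3 -11.8]
335 256 [-26.   35.9 -12.3]
340 262 [-30.8  36.9 -12.2]
345 270 [-38.   37.1 -12.8]
350 285 [-47.7  36.4 -12.3]
250 250 [-6.2 -3.4 -4.1]
250 280 [-7.7 -3.5 13.4]
```

The depth shows the tips are still about 13 mm above the sheet, 20 mm behind the reported TCP at this opening. Going 26 mm lower, watching the force.

Request:
arm_command(
  series=[
    [[0,0,0,0.7,0.05,0.1,0.95],[0,0,0,0.7,0,0,0.95],[0,0,0,0.7,0,0,0.95],[0,0,0,0.5,0,0,0.9],[0,0,0,0,0,0,0.85]],
  ],
)

```text
time: 11.25
tool_pos: [0.5551, 0.322, -0.008]
tcp_rot: [1.11, 1.27, -1.099]
wrist_force: [-0.3, 0.7, 0.4]
width: 0.848
```

Run:
```python
from sheet import *
s,r=st()
snap('wrist','w8')
im,W=cloud('w8'); L=(W-np.array(s['tool_pos']))@r*1000
for u,v in [(178,256),(172,262),(160,285),(335,256),(340,262),(350,285),(250,250),(250,280)]: print(u,v,np.round(L[v,u],1))
cv2.imwrite('pics/w8z.png',cv2.resize(im[200:350,130:390],None,fx=3,fy=3))
```

```text
t 11.25 p [ 0.5551  0.322  -0.008 ] w 0.848 F [-0.3  0.7  0.4] q [0.49 0.43 1.86 0.   0.85 0.35]
[[ 0.006  0.99   0.14 ]
 [ 0.004  0.14  -0.99 ]
 [-1.     0.007 -0.003]]
178 256 [-34.8 -33.7 -17.4]
172 262 [-30.7 -37.7 -11.9]
160 285 [-47.7 -38.1 -12.2]
335 256 [-26.3  35.8 -12.4]
340 262 [-30.6  37.  -11.9]
350 285 [-48.   36.3 -12.4]
250 250 [-34.3  -3.  -20. ]
250 280 [-34.9  -3.   -5.5]
```

View pics/w8z.png

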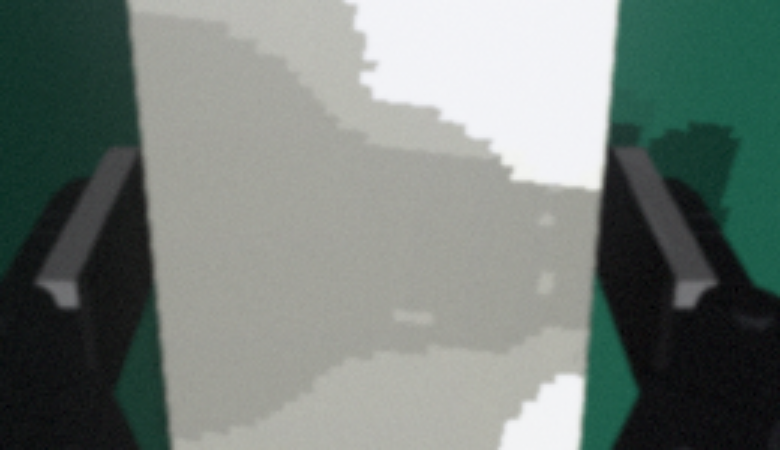

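The fingers now straddle the sheet with the tips below it, and there is no contact force. Closing.

Request:
arm_command(
  series=[
    [[0,0,0,0,0,0,0.3],[0,0,0,0,0,0,0.3],[0,0,0,0,0,0,0.3],[0,0,0,0,0,0,0.3]],
  ],
  newtons=40,
)

```text
time: 11.7
tool_pos: [0.5558, 0.3225, -0.0067]
tcp_rot: [1.112, 1.269, -1.097]
wrist_force: [0.0, 1.0, -0.8]
width: 0.761
```

```bash
cat >> sheet.py <<'E'
Rc=Rt([0,0,-1],ex)
E
python3 - <<'E'
from sheet import *
st(); s=bot.read_state();p=np.array(s['tool_pos']);r=R.from_rotvec(s['tcp_rot']).as_matrix()
plan([(p+[0,0,.10],r)],.3,maxs=2.5)
E
```

```text
t 11.7 p [ 0.5558  0.3225 -0.0067] w 0.761 F [ 0.   1.  -0.8] q [0.49 0.42 1.86 0.   0.85 0.35]
[[ 0.008  0.99   0.14 ]
 [ 0.004  0.14  -0.99 ]
 [-1.     0.008 -0.003]]
4 rows
[[0,0,0,-2.5,0.02,-0.01,0.3],[0,0,0,-2.5,0.02,-0.01,0.3],[0,0,0,-2.5,0.02,-0.01,0.3],[0,0,0,-2.5,0.02,-0.01,0.3]]
```

Request:
arm_command(
  series=[
    [[0,0,0,-1,0,0,0.3],[0,0,0,-2,0,0,0.3],[0,0,0,-3,0,0,0.3],[0,0,0,-3,0,0,0.3],[0,0,0,-3,0,0,0.3]],
  ],
)

```text
time: 12.2
tool_pos: [0.5502, 0.3195, 0.1124]
tcp_rot: [1.102, 1.274, -1.108]
wrist_force: [0.6, -0.5, -0.5]
width: 0.756
```

Run:
```python
from sheet import *
st(); 
plan([(C+[0,0,.125],Rc)],.3,maxs=3.5)
im,d,i=snap('side','s9'); cv2.imwrite('pics/s9z.png',cv2.resize(im[200:370,110:310],None,fx=3,fy=3))
```

```text
t 12.2 p [0.5502 0.3195 0.1124] w 0.756 F [ 0.6 -0.5 -0.5] q [0.49 0.28 1.8  0.   1.07 0.35]
[[-0.004  0.99   0.14 ]
 [-0.002  0.14  -0.99 ]
 [-1.    -0.004  0.001]]
10 rows
[[0.004,0,0,-0.12,-0.61,3.43,0.3],[0.004,0,0,-0.12,-0.6,3.43,0.3],[0.004,0,0,-0.12,-0.59,3.44,0.3],[0.004,0,0,-0.12,-0.57,3.44,0.3],[0.004,0,0,-0.12,-0.56,3.44,0.3],[0.004,0,0,-0.12,-0.55,3.44,0.3],[0.004,0,0,-0.12,-0.54,3.44,0.3],[0.004,0,0,-0.12,-0.52,3.45,0.3],[0.004,0,0,-0.12,-0.51,3.45,0.3],[0.004,0,0,-0.13,-0.5,3.45,0.3]]
```

View pics/s9z.png

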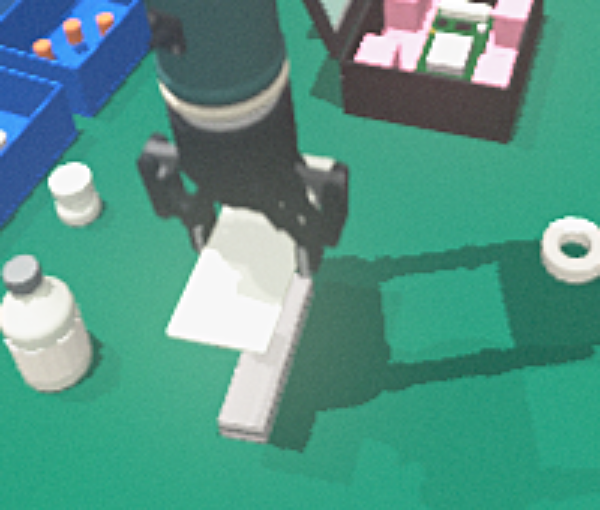

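The sheet is held level above its block and the block has stayed in place. Carrying it to the case.

Request:
arm_command(
  series=[
    [[0.004,0,0,-0.3,-0.5,3.4,0.3],[0.004,0,0,-0.3,-0.6,3.4,0.3],[0.004,0,0,-0.2,-0.6,3.4,0.3],[0.004,0,0,-0.2,-0.6,3.4,0.3],[0.004,0,0,-0.1,-0.6,3.4,0.3],[0.004,0,0,-0.1,-0.5,3.4,0.3],[0.004,0,0,0,-0.5,3.4,0.3],[0.004,0,0,0,-0.5,3.4,0.3],[0.004,0,0,0,-0.5,3.0,0.3],[0.004,0,0,0,-0.5,2.5,0.3]],
  ],
)

```text
time: 13.25
tool_pos: [0.5457, -0.0159, 0.1407]
tcp_rot: [1.149, 1.244, -1.107]
wrist_force: [0.2, -0.2, -0.7]
width: 0.76
```

Run:
```python
from sheet import *
st(); 
plan([(C+[0,0,.125],Rc)],.3,maxs=2)
```

```text
t 13.25 p [ 0.5457 -0.0159  0.1407] w 0.76 F [ 0.2 -0.2 -0.7] q [-0.08  0.07  1.99  0.01  1.06 -0.2 ]
[[ 0.026  0.994  0.107]
 [ 0.009  0.106 -0.994]
 [-1.     0.027 -0.007]]
2 rows
[[0.001,-0.003,-0.014,0.77,-0.49,0.61,0.3],[0.001,-0.003,-0.014,0.78,-0.47,0.61,0.3]]
```

Request:
arm_command(
  series=[
    [[0,-0.003,-0.014,0.3,-0.4,0.6,0.3],[0,-0.003,-0.014,0.3,-0.3,0.5,0.3],[0,0,0,0,0,0,0.3],[0,0,0,0,0,0,0.3]],
  ],
)

```text
time: 13.65
tool_pos: [0.5396, -0.0297, 0.1352]
tcp_rot: [1.133, 1.257, -1.134]
wrist_force: [-0.2, 0.1, -0.6]
width: 0.765
```

Run:
```python
from sheet import *
from m import rect
snap('top','t10');snap('wrist','w10'); s,r=st()
for f in('top0','t10','w10'):
    im,W=cloud(f); L=(W-C)@np.stack([ex,ey,ez],1)
    if f!='top0':
        m=(abs(L[...,0])<.06)&(abs(L[...,1])<.12)&(abs(L[...,2]-s['tool_pos'][2]-.034)<.012)&(im.min(-1)>110)
        P=L[m]; print(f,'sheet in case frame',len(P),rect(P),np.median(P,0))
    m=(abs(L[...,0])<.1)&(abs(L[...,1])<.12)&(abs(L[...,2]-.07)<.006)
    P=L[m]; 
    if len(P)>10: print('rim',len(P),rect(P))
plan([(C+[0,0,.125],Rc)],.3,maxs=2)
```

```text
t 13.75 p [ 0.5397 -0.0296  0.1352] w 0.762 F [ 0.2  0.2 -0.3] q [-0.1   0.09  1.98 -0.    1.07 -0.2 ]
[[-0.001  0.995  0.103]
 [-0.     0.103 -0.995]
 [-1.    -0.001 -0.   ]]
rim 519 (array([-0.1, -0.1]), array([160.9, 182. ]), 0.26)
t10 sheet in case frame 339 (array([-9.1, -1.8]), array([ 56.2, 161.8]), 4.95) [-0.01531175  0.04379579  0.16905641]
rim 182 (array([-7.5,  0.2]), array([146. , 182.2]), 0.17)
w10 sheet in case frame 39466 (array([ 2.3, 16.5]), array([ 69.5, 124.9]), 0.24) [0.0009176  0.03266676 0.16901626]
rim 5948 (array([ 0.7, 19.8]), array([164. , 141.2]), 0.12)
1 rows
[[-0.001,-0,0.001,1.02,-0.18,-0.09,0.3]]
```

View pics/w10.png

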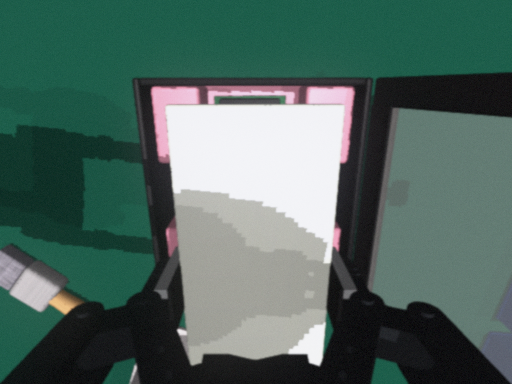

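The sheet is centred over the pocket, to within 2 mm in x and 1 mm in y; its corners at (168,105) and (343,104) lie inside the case. Descending with a small correction.

Request:
arm_command(
  series=[
    [[0,0,0,1.5,-0.2,-0.1,0.3],[0,0,0,2,0,0,0.3],[0,0,0,2,0,0,0.3],[0,0,0,2,0,0,0.3],[0,0,0,1.5,0,0,0.3],[0,0,0,1.0,0,0,0.3],[0,0,0,0,0,0,0.3]],
  ],
)

```text
time: 14.45
tool_pos: [0.5356, -0.0236, 0.027]
tcp_rot: [1.128, 1.262, -1.129]
wrist_force: [-0.5, -0.2, 0.2]
width: 0.763
```

Run:
```python
from sheet import *
s,r=st()
plan([(C+[0,0,-.004],Rc)],.3,maxs=1)
```

```text
t 14.45 p [ 0.5356 -0.0236  0.027 ] w 0.763 F [-0.5 -0.2  0.2] q [-0.09  0.21  2.07  0.    0.86 -0.2 ]
[[-0.003  0.994  0.11 ]
 [ 0.001  0.11  -0.994]
 [-1.    -0.003 -0.001]]
4 rows
[[0.001,-0,0.001,0.77,0.04,0.14,0.3],[0.001,-0,0.001,0.77,0.04,0.14,0.3],[0.001,-0,0.001,0.77,0.04,0.14,0.3],[0.001,-0,0.001,0.77,0.04,0.14,0.3]]
```

Request:
arm_command(
  series=[
    [[0.003,0,0,0,0.1,0.5,0.3],[0,0,0,0,0,0,0.3],[0,0,0,0,0,0,0.3]],
  ],
)

```text
time: 14.75
tool_pos: [0.538, -0.0285, 0.0277]
tcp_rot: [1.13, 1.26, -1.13]
wrist_force: [0.2, 0.2, -0.6]
width: 0.754
```

Run:
```python
from sheet import *
s,r=st()
plan([(C+[0,0,-.004],Rc)],.3,maxs=1)
```

```text
t 14.75 p [ 0.538  -0.0285  0.0277] w 0.754 F [ 0.2  0.2 -0.6] q [-0.1   0.22  2.06  0.    0.86 -0.21]
[[-0.001  0.994  0.107]
 [ 0.001  0.107 -0.994]
 [-1.    -0.001 -0.001]]
4 rows
[[0.001,-0,0,0.79,-0.01,0.01,0.3],[0.001,-0,0,0.79,-0.01,0.01,0.3],[0.001,-0,0,0.79,-0.01,0.01,0.3],[0.001,-0,0,0.79,-0.01,0.01,0.3]]
```

Request:
arm_command(
  series=[
    [[0,0,0,0.8,0,0,0.3],[0,0,0,0.8,0,0,0.3],[0,0,0,0.8,0,0.05,0.3],[0,0,0,0.5,0,0.05,0.3],[0,0,0,0,0,0,0.3]],
  ],
)

```text
time: 15.25
tool_pos: [0.5399, -0.03, -0.002]
tcp_rot: [1.132, 1.256, -1.128]
wrist_force: [-0.5, -0.5, -0.1]
width: 0.761
```

Run:
```python
from sheet import *
s,r=st()
plan([(C+[0,0,-.006],Rc)],.3,maxs=1)
snap('wrist','w11')
im,W=cloud('w11'); L=(W-C)@np.stack([ex,ey,ez],1)
from m import rect
for z in(.03,.04):
    m=(abs(L[...,0])<.05)&(abs(L[...,1])<.12)&(abs(L[...,2]-z)<.008)&(im.min(-1)>110)&(im.max(-1).astype(int)-im.min(-1)<20); P=L[m];print(len(P),rect(P),np.median(P,0))
```

```text
t 15.25 p [ 0.5399 -0.03   -0.002 ] w 0.761 F [-0.5 -0.5 -0.1] q [-0.1   0.26  2.08  0.    0.8  -0.21]
[[ 0.002  0.994  0.107]
 [ 0.001  0.107 -0.994]
 [-1.     0.003 -0.   ]]
1 rows
[[0.003,-0,-0.003,0.4,-0.2,-0.13,0.3]]
39381 (array([ 1.9, 15.8]), array([ 68.8, 125.3]), 0.02) [0.00080559 0.03223674 0.03186159]
15912 (array([ 0.9, 16.9]), array([123.5,  74. ]), 89.45) [0.00332238 0.03072514 0.03233399]
```

View pics/w11.png

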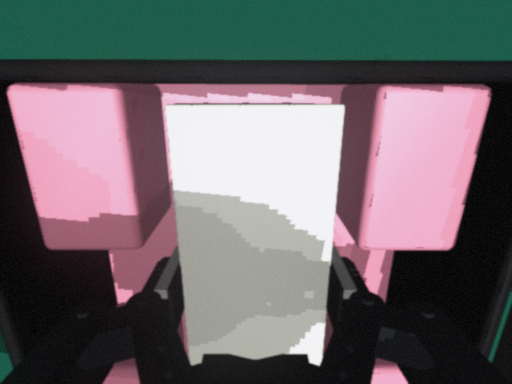

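The sheet is in the pocket at (255,230), between the pink blocks, about 3 mm above the first board. Easing it down.

Request:
arm_command(
  series=[
    [[0,0,0,0.15,-0.1,0,0.3],[0,0,0,0.15,0,0,0.3],[0,0,0,0.1,0,0,0.3],[0,0,0,0,0,0,0.3]],
  ],
)

```text
time: 15.7
tool_pos: [0.5394, -0.0301, -0.0035]
tcp_rot: [1.131, 1.257, -1.128]
wrist_force: [-0.3, -0.6, -0.4]
width: 0.761
```

Request:
arm_command(
  series=[
    [[0,0,0,0.15,0,0,0.3],[0,0,0,0.15,0,0,0.3],[0,0,0,0.15,0,0,0.3]],
  ],
)

```text
time: 16.0
tool_pos: [0.5399, -0.0301, -0.0041]
tcp_rot: [1.131, 1.257, -1.129]
wrist_force: [-5.3, 0.7, 13.7]
width: 0.76
```

Contact at 13.7 N, so the sheet is resting on the board. Opening the fingers, then lifting.

Request:
arm_command(
  series=[
    [[0,0,0,0,0,0,0.85],[0,0,0,0,0,0,0.95],[0,0,0,0,0,0,0.95],[0,0,0,-1,0,0,0.95],[0,0,0,-2,0,0,0.95],[0,0,0,-3,0,0,0.95],[0,0,0,-4,0,0,0.95],[0,0,0,-4,0,0,0.95]],
  ],
)

```text
time: 16.8
tool_pos: [0.5341, -0.0296, 0.1343]
tcp_rot: [1.126, 1.269, -1.138]
wrist_force: [1.3, -0.8, -0.3]
width: 0.946
```

Run:
```python
from sheet import *
from m import rect
s,r=st()
snap('wrist','w12')
im,W=cloud('w12'); L=(W-C)@np.stack([ex,ey,ez],1)
m=(abs(L[...,0])<.05)&(abs(L[...,1])<.12)&(abs(L[...,2]-.03)<.006)&(im.max(-1).astype(int)-im.min(-1)<20); P=L[m];print(len(P),rect(P),np.median(P,0))
A=np.c_[P[:,:2],np.ones(len(P))];print(np.linalg.lstsq(A,P[:,2],rcond=None)[0])
```

```text
t 16.8 p [ 0.5341 -0.0296  0.1343] w 0.946 F [ 1.3 -0.8 -0.3] q [-0.1   0.08  1.99  0.    1.08 -0.21]
[[-0.013  0.994  0.107]
 [ 0.002  0.107 -0.994]
 [-1.    -0.013 -0.003]]
13474 (array([-1.4, -4.9]), array([ 78.2, 165.4]), 0.21) [0.00080563 0.00656739 0.02763024]
[-0.00014344 -0.00321051  0.02773296]
```

View pics/w12.png

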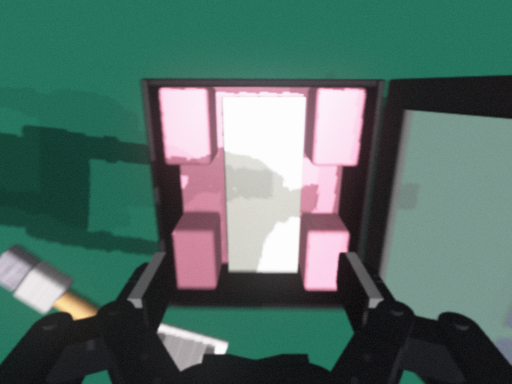

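The sheet lies flat between the pink blocks (top measured at about 27.7 mm, level to about 0.003). Next is the second board, starting with a look from along its normal.

```bash
cat > board.py <<'E'
from sheet import *
def frame(yaw,tilt=np.radians(30)):
    d=np.array([np.cos(yaw),np.sin(yaw),0]); n=np.sin(tilt)*d+np.cos(tilt)*ez; u=np.cos(tilt)*d-np.sin(tilt)*ez; return n,u,np.cross(n,u)
yb=np.radians(-13.2); n,u,w=frame(yb)
Rb=Rt(-n,u)
B=np.array([.459,-.299,.083])
E
python3 - <<'E'
from board import *
st(); p=np.array(bot.read_state()['tool_pos'])
plan([(p+[0,-.03,.05],Rc),(B+n*.13,Rb)],.7,maxs=4)
E
```

```text
t 16.85 p [ 0.5391 -0.0301  0.1424] w 0.95 F [2.6 0.3 4.7] q [-0.1   0.08  1.98  0.    1.09 -0.21]
[[-0.001  0.994  0.107]
 [ 0.001  0.107 -0.994]
 [-1.    -0.001 -0.001]]
9 rows
[[0.002,-0,0,-2.5,-0.16,1.49,0.7],[0.002,-0,0,-2.5,-0.16,1.49,0.7],[0.047,0.012,-0.074,-0.05,-0.61,3.58,0.7],[0.047,0.012,-0.074,-0.05,-0.45,3.6,0.7],[0.047,0.012,-0.074,-0.07,-0.29,3.62,0.7],[0.047,0.012,-0.074,-0.1,-0.12,3.63,0.7],[0.047,0.012,-0.074,-0.14,0.04,3.63,0.7],[0.047,0.012,-0.074,-0.2,0.19,3.62,0.7],[0.047,0.012,-0.074,-0.26,0.35,3.61,0.7]]
```

Request:
arm_command(
  series=[
    [[0,0,0,-2.5,-0.1,1.5,0.7],[0,0,0,-2.5,-0.1,1.5,0.7],[0.047,0.012,-0.074,0,-0.6,3.6,0.7],[0.047,0.012,-0.074,0,-0.4,3.6,0.7],[0.047,0.012,-0.074,0,-0.3,3.6,0.7],[0.047,0.012,-0.074,-0.1,-0.1,3.6,0.7],[0.047,0.012,-0.074,-0.1,0,3.6,0.7],[0.047,0.012,-0.074,-0.2,0.2,3.6,0.7],[0.047,0.012,-0.074,-0.3,0.3,3.6,0.7]],
  ],
)

```text
time: 17.75
tool_pos: [0.5289, -0.3188, 0.2108]
tcp_rot: [1.134, 1.51, -1.739]
wrist_force: [0.3, 0.2, 0.4]
width: 0.695
```

Run:
```python
from board import *
st()
plan([(B+n*.13,Rb)],.7,maxs=2)
```

```text
t 17.75 p [ 0.5289 -0.3188  0.2108] w 0.695 F [0.3 0.2 0.4] q [-0.5   0.51  1.39 -0.14  1.75 -0.26]
[[-0.481  0.846 -0.23 ]
 [ 0.11  -0.203 -0.973]
 [-0.87  -0.493  0.005]]
1 rows
[[-0.004,0.003,-0.008,1.7,0.09,-0.34,0.7]]
```

Request:
arm_command(
  series=[
    [[0,0,-0.008,0.5,0.1,-0.3,0.7],[0,0,0,0,0,0,0.7]],
  ],
)

```text
time: 17.95
tool_pos: [0.528, -0.3208, 0.2019]
tcp_rot: [1.132, 1.517, -1.751]
wrist_force: [0.3, -0.0, -0.2]
width: 0.703
```

Run:
```python
from board import *
s,r=st()
snap('wrist','w13')
im,W=cloud('w13'); L=(W-B)@np.stack([u,w,n],1)
np.save('pics/L13.npy',L)
for q in np.arange(-.02,.04,.003): print(round(q,3),((L[...,2]>q)&(L[...,2]<q+.003)&(abs(L[...,0])<.08)&(abs(L[...,1])<.1)).sum(),end=' ; ')
```

```text
t 17.95 p [ 0.528  -0.3208  0.2019] w 0.703 F [ 0.3 -0.  -0.2] q [-0.51  0.52  1.39 -0.14  1.74 -0.26]
[[-0.49   0.839 -0.237]
 [ 0.115 -0.207 -0.972]
 [-0.864 -0.503  0.005]]
-0.02 20 ; -0.017 3 ; -0.014 1 ; -0.011 16 ; -0.008 3402 ; -0.005 3437 ; -0.002 3042 ; 0.001 180 ; 0.004 125 ; 0.007 110 ; 0.01 3198 ; 0.013 168 ; 0.016 0 ; 0.019 0 ; 0.022 0 ; 0.025 0 ; 0.028 0 ; 0.031 0 ; 0.034 0 ; 0.037 0 ;
```

View pics/w13.png

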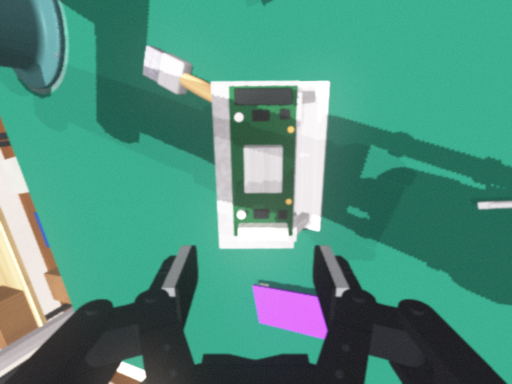

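Run:
```python
from board import *
from m import rect
im,W=cloud('w13'); L=np.load('pics/L13.npy')
m=(L[...,2]>.009)&(L[...,2]<.017)&(abs(L[...,0])<.05)&(abs(L[...,1])<.03); print('can',rect(L[m]),np.median(L[m],0))
P=L[m];print('can plane',np.linalg.lstsq(np.c_[P[:,:2],np.ones(len(P))],P[:,2],rcond=None)[0])
m=(L[...,2]>.009)&(L[...,2]<.017)&(abs(L[...,0])<.05)&(abs(L[...,1])<.09);print('all top',rect(L[m]))
b=im.astype(int); g=(b[...,1]>b[...,2]+15)&(b[...,1]>b[...,0]+5)
m=g&(abs(L[...,2]+.001)<.004)&(abs(L[...,0])<.06)&(abs(L[...,1])<.1);print('green',rect(L[m]),np.median(L[m],0))
m=(abs(L[...,2]+.006)<.003)&(abs(L[...,0])<.07)&(abs(L[...,1])<.1);print('plate',rect(L[m]))
P=L[m];print('plate plane',np.linalg.lstsq(np.c_[P[:,:2],np.ones(len(P))],P[:,2],rcond=None)[0])
for uu in(240,245,263,280,285,300,315): print(uu,np.round(L[169,uu]*1000,1))
```

```text
can (array([8.7, 6.2]), array([44.3, 36. ]), 89.77) [0.00842797 0.00716887 0.01180851]
can plane [-6.56442895e-04 -9.60831616e-05  1.18139356e-02]
all top (array([8.9, 6.4]), array([145.4,  49.5]), 89.91)
green (array([0.9, 8. ]), array([153.2,  78.2]), 89.83) [ 0.0086774   0.02518691 -0.00209338]
plate (array([ 2.6, -0.5]), array([170.4,  82.2]), 89.89)
plate plane [ 0.01616255  0.00278422 -0.00551786]
240 [-12.8   3.7  -2.1]
245 [-7.4  7.3 11.8]
263 [ 9.3  7.2 11.7]
280 [25.1  7.2 12.3]
285 [31.   3.5 -1.5]
300 [ 54.  -11.7 -58.7]
315 [ 69.6  -9.3 -49.1]
```

```bash
cat > tips.py <<'E'
from board import *
def tips(f,s):
    r=R.from_rotvec(s['tcp_rot']).as_matrix()
    im,W=cloud(f); L=(W-np.array(s['tool_pos']))@r*1000
    m=(abs(L[...,2])<13)&(abs(L[...,1])<50)&(abs(L[...,0]+20)<25)
    m[:200]=False
    for sg in(1,-1):
        mm=m&(L[...,1]*sg>0); v,q=np.nonzero(mm); P=L[mm]; k=np.argsort(-P[:,0])[:300]
        print(sg,np.round(np.percentile(P[k],[50],axis=0),1),np.round(P[k[::60]],1).tolist())
E
python3 - <<'E'
from tips import *
s=bot.read_state(); print(s['width']); tips('w13',s)
plan([(B+u*.0087+w*.0063+n*.08,Rb)],.55,maxs=2)
E
```

```text
0.699314657141565
1 [[-17.3  29.3  -7.8]] [[-10.5, 29.3, 3.8], [-14.4, 34.5, -11.9], [-16.5, 29.2, -4.1], [-18.2, 30.8, -11.8], [-19.5, 32.4, -12.0]]
-1 [[-17.4 -30.8  -7.8]] [[-10.6, -30.8, 5.0], [-14.3, -30.5, 2.0], [-16.5, -30.7, -4.0], [-18.3, -30.6, 0.6], [-19.7, -39.9, -8.2]]
4 rows
[[-0.003,0,0.001,1.48,0.15,-0.31,0.55],[-0.003,0,0.001,1.48,0.15,-0.31,0.55],[-0.003,0,0.001,1.48,0.15,-0.31,0.55],[-0.003,0,0.001,1.48,0.15,-0.31,0.55]]
```

Request:
arm_command(
  series=[
    [[0,0,0,1.4,0.1,-0.3,0.6],[0,0,0,1.4,0.1,-0.3,0.6],[0,0,0,1.4,0.1,-0.3,0.6],[0,0,0,1.0,0.1,-0.3,0.6],[0,0,0,0,0,0,0.6]],
  ],
)

```text
time: 18.5
tool_pos: [0.5064, -0.2979, 0.1541]
tcp_rot: [1.129, 1.515, -1.744]
wrist_force: [-0.3, -0.1, 0.7]
width: 0.599
```

Run:
```python
from tips import *
st()
plan([(B+u*.0087+w*.0063+n*.02,Rb)],.6,maxs=1.5)
```

```text
t 18.5 p [ 0.5064 -0.2979  0.1541] w 0.599 F [-0.3 -0.1  0.7] q [-0.49  0.5   1.51 -0.13  1.64 -0.23]
[[-0.487  0.843 -0.23 ]
 [ 0.11  -0.202 -0.973]
 [-0.866 -0.499  0.006]]
5 rows
[[-0.001,0.001,-0,1.29,0.09,0.11,0.6],[-0.001,0.001,-0,1.29,0.09,0.11,0.6],[-0.001,0.001,-0,1.29,0.09,0.11,0.6],[-0.001,0.001,-0,1.29,0.09,0.11,0.6],[-0.001,0.001,-0,1.29,0.09,0.11,0.6]]
```

Request:
arm_command(
  series=[
    [[0,0,0,1.3,0.1,0.15,0.6],[0,0,0,1.3,0.1,0.1,0.6],[0,0,0,1.3,0.1,0.1,0.6],[0,0,0,1.2,0.1,0.1,0.6],[0,0,0,1.0,0.1,0.1,0.6],[0,0,0,0,0,0,0.6]],
  ],
)

```text
time: 19.1
tool_pos: [0.4771, -0.2969, 0.0945]
tcp_rot: [1.128, 1.514, -1.743]
wrist_force: [0.1, 0.8, 0.1]
width: 0.602
```

Run:
```python
from tips import *
s,r=st()
snap('wrist','w14'); tips('w14',s)
im,W=cloud('w14'); L=(W-B)@np.stack([u,w,n],1)
from m import rect
m=(L[...,2]>.009)&(L[...,2]<.018)&(L[...,0]<.03)&(L[...,0]>-.015)&(L[...,1]<.035)&(L[...,1]>-.0); print('can',rect(L[m]),np.median(L[m],0))
p=np.array(s['tool_pos'])-B; print('tcp in B',np.round([p@u,p@w,p@n],4))
plan([(B+u*.0087+w*.0063-n*.002,Rb)],.6,maxs=1)
```

```text
t 19.1 p [ 0.4771 -0.2969  0.0945] w 0.602 F [0.1 0.8 0.1] q [-0.51  0.51  1.61 -0.14  1.52 -0.23]
[[-0.486  0.843 -0.229]
 [ 0.109 -0.202 -0.973]
 [-0.867 -0.498  0.006]]
1 [[-16.9  24.7  -7.6]] [[-9.0, 24.7, -2.6], [-13.9, 28.9, -11.7], [-16.0, 24.5, -4.5], [-17.7, 30.6, -12.1], [-19.2, 24.7, -9.7]]
-1 [[-16.7 -26.8  -7.5]] [[4.8, -10.4, -1.4], [-13.7, -27.1, -11.5], [-15.9, -26.6, -4.4], [-17.4, -26.6, -8.6], [-19.0, -32.4, -11.7]]
can (array([ 8.9, 14.2]), array([36. , 28.4]), 0.04) [0.00890985 0.01524423 0.01184049]
tcp in B [0.0091 0.0062 0.0186]
3 rows
[[-0.001,0.002,-0.001,0.71,-0.02,-0.01,0.6],[-0.001,0.002,-0.001,0.71,-0.02,-0.01,0.6],[-0.001,0.002,-0.001,0.71,-0.02,-0.01,0.6]]
```

View pics/w14.png

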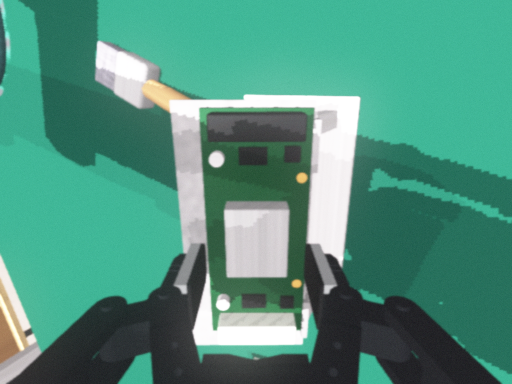

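Fingers straddle the can, which is at (257,240), and the centring is within 0.5 mm. I need the tips about 25 mm further down.

Request:
arm_command(
  series=[
    [[0,0,0,0.7,0,0,0.6],[0,0,0,0.7,0,0,0.6],[0,0,0,0.6,0,0,0.6],[0,0,0,0.4,0,0,0.6],[0,0,0,0,0,0,0.6]],
  ],
)

```text
time: 19.65
tool_pos: [0.4665, -0.2951, 0.0736]
tcp_rot: [1.13, 1.51, -1.741]
wrist_force: [0.5, 0.6, -0.2]
width: 0.603
```

Run:
```python
from tips import *
s,r=st()
snap('wrist','w15'); snap('side','s15')
im=load('s15')[0]; cv2.imwrite('pics/s15z.png',cv2.resize(im[110:220,270:370],None,fx=5,fy=5,interpolation=cv2.INTER_CUBIC))
p=np.array(s['tool_pos'])-B; print('tcp in B',np.round([p@u,p@w,p@n],4))
im,W=cloud('w15'); L=(W-B)@np.stack([u,w,n],1)*1000
m=(abs(L[...,0]-8.7)<50)&(abs(L[...,0]-8.7)>20)&(abs(L[...,1]-6.3)<13)
for v,q in [(260,200),(255,205),(262,195),(258,305),(262,310),(250,200),(250,310),(270,190),(270,318)]: print(q,v,np.round(L[v,q],1))
cv2.imwrite('pics/w15z.png',cv2.resize(im[180:350,150:360],None,fx=3.5,fy=3.5))
```

```text
t 19.65 p [ 0.4665 -0.2951  0.0736] w 0.603 F [ 0.5  0.6 -0.2] q [-0.52  0.51  1.65 -0.15  1.48 -0.23]
[[-0.483  0.845 -0.229]
 [ 0.107 -0.203 -0.973]
 [-0.869 -0.495  0.007]]
tcp in B [ 0.0102  0.0055 -0.0049]
200 260 [-16.5  14.1  18.2]
205 255 [-16.4   8.9   5.1]
195 262 [-17.4  17.2  24.9]
305 258 [34.7  8.6  8.2]
310 262 [34.6 14.6 21.4]
200 250 [-16.9  17.2  14.4]
310 250 [35.4 17.5 15.6]
190 270 [-18.5  17.2  31.1]
318 270 [36.2 16.8 31.1]
```

View pics/w15z.png

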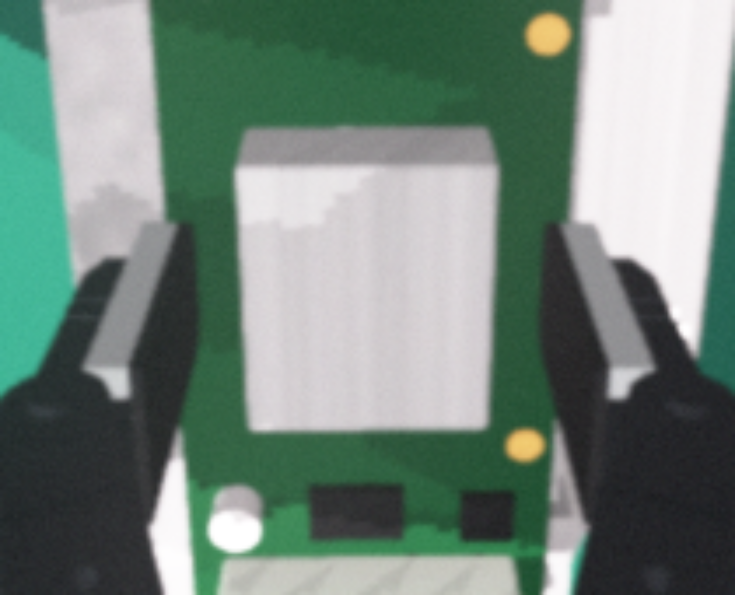

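View pics/s15z.png

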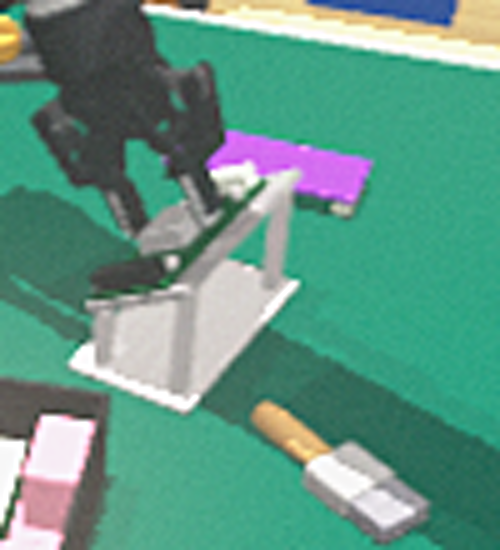

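Request:
arm_command(
  series=[
    [[0,0,0,0.25,-0.15,0,0.6],[0,0,0,0,0,0,0.3],[0,0,0,0,0,0,0.3],[0,0,0,0,0,0,0.3],[0,0,0,0,0,0,0.3]],
  ],
  newtons=50,
)

```text
time: 20.25
tool_pos: [0.4657, -0.2952, 0.0733]
tcp_rot: [1.131, 1.506, -1.739]
wrist_force: [0.9, 0.1, 0.5]
width: 0.405
```

Run:
```python
from tips import *
s,r=st()
p=np.array(s['tool_pos'])-B; print('tcp in B',np.round([p@u,p@w,p@n],4))
snap('wrist','w16')
im=load('w16')[0];cv2.imwrite('pics/w16z.png',cv2.resize(im[180:350,150:360],None,fx=3.5,fy=3.5))
```

```text
t 20.25 p [ 0.4657 -0.2952  0.0733] w 0.405 F [0.9 0.1 0.5] q [-0.52  0.51  1.66 -0.15  1.47 -0.23]
[[-0.48   0.847 -0.229]
 [ 0.106 -0.203 -0.973]
 [-0.871 -0.491  0.008]]
tcp in B [ 0.0097  0.0052 -0.0056]
```

View pics/w16z.png

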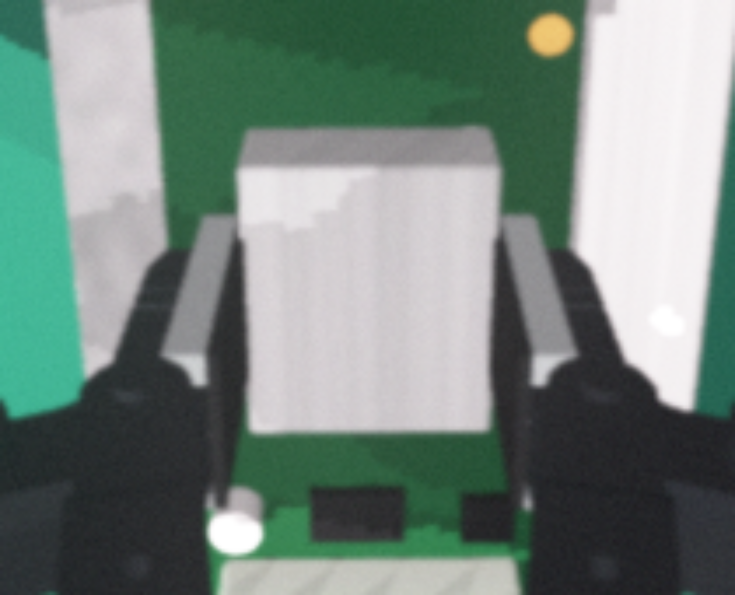

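Gripped on the can (width 0.405, consistent with 36 mm). Lifting along the board normal.

Request:
arm_command(
  series=[
    [[0,0,0,0,0,0,0.2],[0,0,0,-0.5,0,0,0.2],[0,0,0,-1.0,0,0,0.2],[0,0,0,-1.5,0,0,0.2],[0,0,0,-2,0,0,0.2],[0,0,0,-2,0,0,0.2],[0,0,0,-2,0,0,0.2]],
  ],
  newtons=70,
)

```text
time: 21.0
tool_pos: [0.5093, -0.304, 0.1542]
tcp_rot: [1.129, 1.513, -1.742]
wrist_force: [0.5, -0.7, -1.5]
width: 0.399
```

Run:
```python
from tips import *
s,r=st()
snap('wrist','w17')
im,W=cloud('w17'); L=(W-np.array(s['tool_pos']))@r
for q in np.arange(-.05,.01,.004): print(round(q,3),((L[...,0]>q)&(L[...,0]<q+.004)&(abs(L[...,1])<.032)&(abs(L[...,2])<.09)&(L[...,2]<-.02)).sum(),end=' ; ')
p=C+[0,0,.16]
plan([(p,Rc)],.2,maxs=3.5)
```

```text
t 21.0 p [ 0.5093 -0.304   0.1542] w 0.399 F [ 0.5 -0.7 -1.5] q [-0.5   0.51  1.5  -0.14  1.64 -0.24]
[[-0.485  0.844 -0.229]
 [ 0.109 -0.202 -0.973]
 [-0.868 -0.497  0.006]]
-0.05 0 ; -0.046 0 ; -0.042 0 ; -0.038 0 ; -0.034 0 ; -0.03 0 ; -0.026 0 ; -0.022 1788 ; -0.018 2756 ; -0.014 484 ; -0.01 817 ; -0.006 9125 ; -0.002 18 ; 0.002 0 ; 0.006 0 ; 8 rows
[[-0.041,-0.01,0.064,0.19,-0.45,-3.44,0.2],[-0.041,-0.01,0.064,0.13,-0.31,-3.45,0.2],[-0.041,-0.01,0.064,0.08,-0.18,-3.46,0.2],[-0.041,-0.01,0.064,0.04,-0.04,-3.47,0.2],[-0.041,-0.01,0.064,0.01,0.1,-3.47,0.2],[-0.041,-0.01,0.064,-0.01,0.24,-3.46,0.2],[-0.041,-0.01,0.064,-0.03,0.39,-3.45,0.2],[-0.041,-0.01,0.064,-0.03,0.53,-3.43,0.2]]
```

View pics/w17.png

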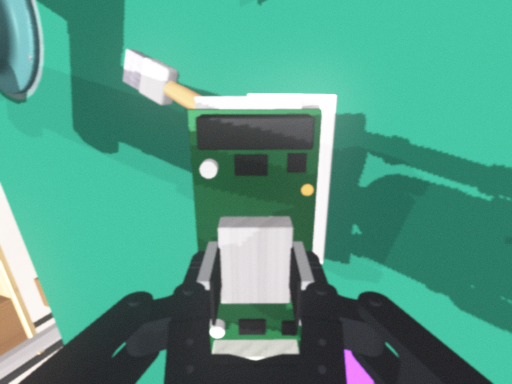

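The board is held square in the fingers with the can at (255,260), and it is clear of the stand. Carrying it to the case while levelling it.

Request:
arm_command(
  series=[
    [[-0.041,-0.01,0.064,0,-0.4,-3.4,0.2],[-0.041,-0.01,0.064,0,-0.3,-3.4,0.2],[-0.041,-0.01,0.064,0,-0.2,-3.4,0.2],[-0.041,-0.01,0.064,0,0,-3.4,0.2],[-0.041,-0.01,0.064,0,0.1,-3.4,0.2],[-0.041,-0.01,0.064,0,0.2,-3.4,0.2],[-0.041,-0.01,0.064,0,0.4,-3.2,0.2],[-0.041,-0.01,0.064,0,0.5,-2.5,0.2],[0,0,0,0,0,0,0.2]],
  ],
)

```text
time: 21.95
tool_pos: [0.5437, -0.0376, 0.168]
tcp_rot: [1.133, 1.234, -1.106]
wrist_force: [-0.5, 0.3, -1.0]
width: 0.402
```

Run:
```python
from tips import *
st()
plan([(C+[0,0,.15],Rc)],.2,maxs=1.5)
```

```text
t 21.95 p [ 0.5437 -0.0376  0.168 ] w 0.402 F [-0.5  0.3 -1. ] q [-0.11  0.04  1.97 -0.    1.1  -0.23]
[[ 0.03   0.993  0.114]
 [-0.005  0.114 -0.993]
 [-1.     0.029  0.009]]
2 rows
[[0.005,0.004,-0.015,0.89,-0.27,-0.47,0.2],[0.005,0.004,-0.015,0.89,-0.26,-0.47,0.2]]
```

Request:
arm_command(
  series=[
    [[0.005,0.004,-0.015,0.7,-0.3,-0.4,0.2],[0.005,0.004,-0.015,0.6,-0.3,-0.4,0.2],[0,0,0,0,0,0,0.2],[0,0,0,0,0,0,0.2]],
  ],
)

```text
time: 22.35
tool_pos: [0.5367, -0.0313, 0.1544]
tcp_rot: [1.13, 1.259, -1.138]
wrist_force: [0.6, 0.2, -2.8]
width: 0.396
```

Run:
```python
from tips import *
from m import rect
s,r=st()
snap('wrist','w18'); snap('top','t18')
for f in('w18','t18'):
    im,W=cloud(f); L=(W-C)@np.stack([ex,ey,ez],1); zt=s['tool_pos'][2]
    for nm,lo,hi in(('tops',.012,.026),('plate',-.002,.010)):
        m=(abs(L[...,0])<.05)&(abs(L[...,1])<.11)&(L[...,2]>zt+lo)&(L[...,2]<zt+hi)
        if nm=='plate': b=im.astype(int); m&=(b[...,1]>b[...,2]+10)
        P=L[m]
        if len(P)>20: print(f,nm,len(P),rect(P),np.round(np.median(P,0),4),np.round(np.linalg.lstsq(np.c_[P[:,:2],np.ones(len(P))],P[:,2],rcond=None)[0],4))
plan([(C+[0,0,.07],Rc)],.2,maxs=1.5)
```

```text
t 22.35 p [ 0.5367 -0.0313  0.1544] w 0.396 F [ 0.6  0.2 -2.8] q [-0.1   0.06  1.97 -0.    1.11 -0.2 ]
[[-0.005  0.995  0.102]
 [-0.002  0.102 -0.995]
 [-1.    -0.005  0.001]]
w18 tops 11037 (array([-2.4,  5.2]), array([133.5,  61.3]), 89.97) [-0.0024  0.0132  0.1725] [-0.0066  0.0109  0.1721]
w18 plate 11508 (array([-2.3,  1.3]), array([145. ,  61.4]), 89.98) [-0.0018  0.0306  0.1585] [-0.0131  0.0075  0.1584]
t18 tops 101 (array([-11.5,  -0.6]), array([145.5,  37.9]), 86.64) [-0.0114  0.061   0.172 ] [0.0299 0.0008 0.1724]
t18 plate 169 (array([-2. , -0.6]), array([ 60.3, 147.6]), 0.83) [-0.0234  0.0386  0.1587] [-0.0147  0.0096  0.1582]
6 rows
[[-0,0,0.001,1.41,0.03,-0.04,0.2],[-0,0,0.001,1.41,0.03,-0.04,0.2],[-0,0,0.001,1.41,0.03,-0.04,0.2],[-0,0,0.001,1.41,0.03,-0.04,0.2],[-0,0,0.001,1.41,0.03,-0.04,0.2],[-0,0,0.001,1.41,0.02,-0.04,0.2]]
```

View pics/w18.png

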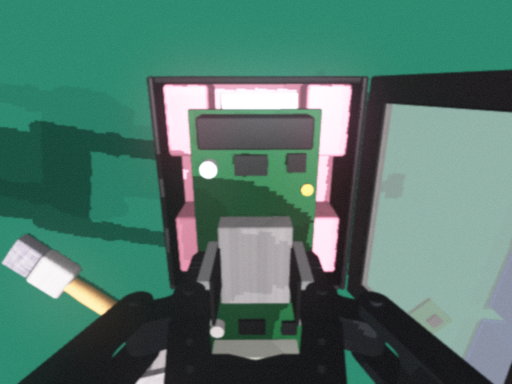

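The board is over the pocket, level to about 0.01 rad and off by (-2.3, -0.8) mm. Descending with a correction.

Request:
arm_command(
  series=[
    [[0,0,0,1.4,0.1,-0.05,0.2],[0,0,0,1.4,0.1,-0.05,0.2],[0,0,0,1.4,0,0,0.2],[0,0,0,1.4,0,0,0.2],[0,0,0,1.2,0,0,0.2],[0,0,0,0.8,0,0,0.2],[0,0,0,0,0,0,0.2]],
  ],
)

```text
time: 23.15
tool_pos: [0.5368, -0.0312, 0.0694]
tcp_rot: [1.13, 1.261, -1.142]
wrist_force: [0.3, 0.2, -2.0]
width: 0.4
```

Run:
```python
from tips import *
st()
G=C+ex*.001-ey*.001
plan([(G+[0,0,.045],Rc)],.2,maxs=1)
```

```text
t 23.15 p [ 0.5368 -0.0312  0.0694] w 0.4 F [ 0.3  0.2 -2. ] q [-0.1   0.16  2.04 -0.    0.95 -0.2 ]
[[-0.009  0.995  0.1  ]
 [-0.001  0.1   -0.995]
 [-1.    -0.009  0.   ]]
3 rows
[[-0.001,0,0.003,0.81,0.08,-0.04,0.2],[-0.001,0,0.003,0.81,0.08,-0.04,0.2],[-0.001,0,0.003,0.81,0.08,-0.04,0.2]]
```

Request:
arm_command(
  series=[
    [[0,0,0.006,0.7,0.15,-0.1,0.2],[0,0,0,0.7,0.1,0,0.2],[0,0,0,0.6,0.1,0,0.2],[0,0,0,0.4,0,0,0.2],[0,0,0,0,0,0,0.2]],
  ],
)

```text
time: 23.65
tool_pos: [0.5419, -0.0297, 0.0446]
tcp_rot: [1.134, 1.254, -1.135]
wrist_force: [-0.5, 0.3, -2.9]
width: 0.4
```

Run:
```python
from tips import *
from m import rect
s,r=st()
snap('wrist','w19')
im,W=cloud('w19'); L=(W-C)@np.stack([ex,ey,ez],1); zt=s['tool_pos'][2]; b=im.astype(int)
m=(abs(L[...,0])<.05)&(abs(L[...,1])<.11)&(L[...,2]>zt-.002)&(L[...,2]<zt+.01)&(b[...,1]>b[...,2]+10)
P=L[m]; print(rect(P),np.round(np.median(P,0),4))
plan([(C+ex*.001-ey*.001+[0,0,.0300],Rc)],.2,maxs=1)
```

```text
t 23.65 p [ 0.5419 -0.0297  0.0446] w 0.4 F [-0.5  0.3 -2.9] q [-0.1   0.2   2.05 -0.    0.9  -0.2 ]
[[ 0.     0.995  0.101]
 [-0.001  0.101 -0.995]
 [-1.     0.     0.001]]
(array([3.2, 2.5]), array([144.8,  61.6]), 90.0) [0.0036 0.0318 0.0487]
2 rows
[[-0.002,0.001,-0,0.74,-0.16,-0.02,0.2],[-0.002,0.001,-0,0.74,-0.16,-0.02,0.2]]
```

View pics/w19.png

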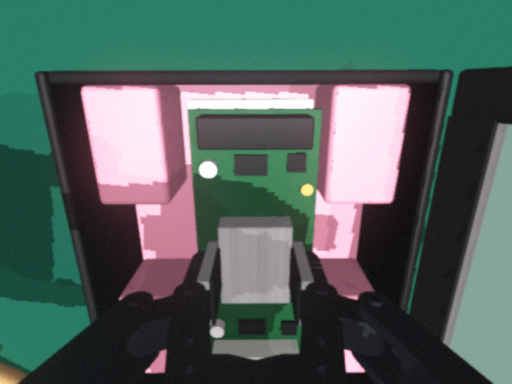

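Request:
arm_command(
  series=[
    [[0,0,0,0.4,-0.2,0,0.2],[0,0,0,0.4,-0.05,0,0.2],[0,0,0,0.3,0,0,0.2],[0,0,0,0.1,0,0,0.2],[0,0,0,0,0,0,0.2]],
  ],
)

```text
time: 24.2
tool_pos: [0.5401, -0.0302, 0.0328]
tcp_rot: [1.135, 1.253, -1.134]
wrist_force: [-0.4, -0.2, -2.1]
width: 0.394
```

Request:
arm_command(
  series=[
    [[0,0,0,0.15,-0.05,0,0.2],[0,0,0,0.15,0,0,0.2]],
  ],
)

```text
time: 24.4
tool_pos: [0.5399, -0.0303, 0.0299]
tcp_rot: [1.135, 1.252, -1.133]
wrist_force: [-0.4, 0.0, -2.2]
width: 0.401
```

Request:
arm_command(
  series=[
    [[0,0,0,0.12,-0.05,0,0.2],[0,0,0,0.12,0,0,0.2]],
  ],
)

```text
time: 24.6
tool_pos: [0.5396, -0.0303, 0.0277]
tcp_rot: [1.135, 1.252, -1.133]
wrist_force: [-5.0, 0.7, 10.8]
width: 0.403
```

Contact at 10.8 N. Releasing the board and lifting clear.

Request:
arm_command(
  series=[
    [[0,0,0,0,0,0,0.6],[0,0,0,0,0,0,0.6],[0,0,0,0,0,0,0.6],[0,0,0,-1,0,0,0.6],[0,0,0,-2,0,0,0.6],[0,0,0,-3,0,0,0.6],[0,0,0,-4,0,0,0.6],[0,0,0,-4,0,0,0.6]],
  ],
)

```text
time: 25.4
tool_pos: [0.5349, -0.0298, 0.1684]
tcp_rot: [1.131, 1.261, -1.14]
wrist_force: [0.7, -0.4, 0.3]
width: 0.602
```

Run:
```python
from tips import *
from m import rect
s,r=st()
snap('wrist','w20'); im,d,i=snap('side','s20'); cv2.imwrite('pics/s20z.png',cv2.resize(im[100:270,170:370],None,fx=3,fy=3))
im,W=cloud('w20'); L=(W-C)@np.stack([ex,ey,ez],1); b=im.astype(int)
g=(abs(L[...,0])<.045)&(abs(L[...,1])<.09)&(L[...,2]>.024)&(L[...,2]<.038)&(b[...,1]>b[...,2]+10)
P=L[g]; print('plate',rect(P),np.round(np.median(P,0),4),np.round(np.linalg.lstsq(np.c_[P[:,:2],np.ones(len(P))],P[:,2],rcond=None)[0],4))
m=(abs(L[...,0])<.025)&(abs(L[...,1])<.03)&(L[...,2]>.04)&(L[...,2]<.055)
P=L[m]; print('can',rect(P),np.round(np.median(P,0),4))
```

```text
t 25.4 p [ 0.5349 -0.0298  0.1684] w 0.602 F [ 0.7 -0.4  0.3] q [-0.1   0.05  1.96 -0.    1.14 -0.2 ]
[[-0.008  0.995  0.1  ]
 [-0.     0.1   -0.995]
 [-1.    -0.008 -0.001]]
plate (array([ 0.4, -2.1]), array([153.4,  63.7]), 89.89) [0.0011 0.0194 0.0317] [-0.0027  0.      0.0317]
can (array([ 0.4, -0.1]), array([35.9, 44. ]), 0.14) [0.0007 0.0013 0.0456]
```

View pics/w20.png

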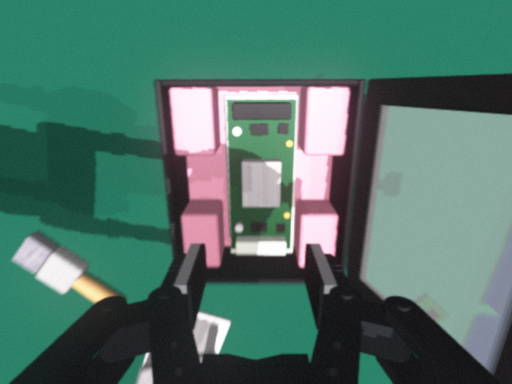

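View pics/s20z.png

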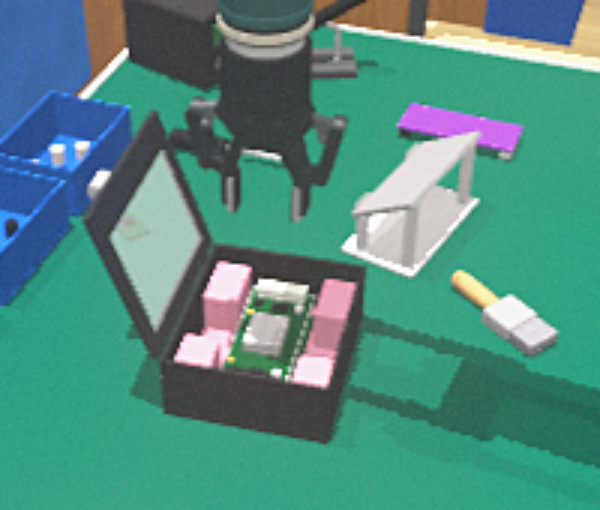

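The can is centred at (0.4, -0.1) mm in the case frame, with its top at 45.6 mm (46 expected) and the board level; the lid is still open. I'll hold still for a moment, check the lid angle and hand in.

Request:
arm_command(
  series=[
    [[0,0,0,-2,0,0,0.6],[0,0,0,0,0,0,0.6],[0,0,0,0,0,0,0.6],[0,0,0,0,0,0,0.6]],
  ],
)

```text
time: 25.9
tool_pos: [0.5409, -0.0303, 0.1979]
tcp_rot: [1.138, 1.246, -1.128]
wrist_force: [-0.0, 1.1, 0.1]
width: 0.6
```

Run:
```python
from tips import *
im,W=cloud('s20'); L=(W-H)@np.stack([ex,ey,ez],1)
m=(abs(L[...,1])<.085)&(L[...,2]>.02)&(L[...,2]<.16)&(L[...,0]>-.01)&(L[...,0]<.075)&(im.max(-1)<110)
P=L[m]; k=np.polyfit(P[:,2],P[:,0],1); print(len(P),'lid angle',np.pi/2+np.arctan(k[0]))
st(); print(bot.finish_job())
```

```text
541 lid angle 1.9020014305289101
t 25.9 p [ 0.5409 -0.0303  0.1979] w 0.6 F [-0.   1.1  0.1] q [-0.1   0.02  1.93 -0.    1.18 -0.2 ]
[[ 0.01   0.995  0.101]
 [-0.002  0.101 -0.995]
 [-1.     0.01   0.003]]
the job is handed in; nothing more can be done
None
```

The lid is open on its stop, and the sheet and the second board lie stacked flat on the first board in the case. I handed the job in at 25.9 s; it reports no verdict.

**Last checks**
- **Lid:** measured at 1.90 rad.
- **Second board:** its can is within 0.5 mm of the pocket's middle, with its top at 45.6 mm (46 expected). The board is level to about 0.003 rad and its long side is along the case's.
- **Sheet:** seen flat and centred between the pink blocks before the board went on, with its top at 27.7 mm (28 expected). I judged its centring by eye, because that position fit also picked up nearby surfaces.
- **First board:** not measured separately. I inferred that it stayed in place from the heights of the sheet and board above it.
- **Bystanders:** the arm passed clear of them, but I did not measure their positions again at the end.

**What disagreed**
- **Fingertip position:** the first grasp of the lid grip closed on top of the bar. The camera showed the fingertips about 0 to 20 mm behind the reported TCP, depending on opening, not 22 mm ahead as the text says. I corrected every later grasp for this.
- **Contact when setting down:** I set the sheet and board down with light contact, about 14 N and 11 N at the wrist.

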